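# Weigh the toppled tea tin on the beam scale

### The job

The red tea tin has toppled over: stand it upright on the counter and let go of it, then take it again and set it gently upright, wholly on the platform of the beam scale. Then slide the poise along the beam until, with your hand off it, the red pointer comes to rest within the green mark. Leave the other things on the counter where they are.

Things in the scene. Friction and masses are not known exactly. Their poses are not given: they have to be found in the camera images.
- tin: Tea tin, 56 x 56 mm square, 110 mm tall: red with a white band; brass lid (50 x 50 mm, the top 12 mm, firmly shut). 0.21 to 0.42 kg (contents vary), centre of mass 50 to 56 mm from the base. Origin: centre of its base; its z axis points from base to lid. It starts lying on a flat side on the counter, z axis level.
- scale: Beam scale, grey base 150 x 470 mm, 40 mm tall, fixed. Origin: centre of its underside; y runs along the beam from platform to pointer, x is level across it. Platform centre at y = -155 mm; two fulcrum posts at y = -40 mm, 140 mm high, 62 mm over their outsides, fulcrum height 125 mm. Nothing overhangs the platform or the beam.
- index_mark (a point): Middle of the green mark, 11 mm tall, on the white index plate (50 mm wide along the beam, its top 178 mm above the counter, standing 22 mm to the scale's -x side of the beam). The red pointer moves up and down in front of it, on the plate's +x side.
- platform_top (a point): Centre of the top of the steel platform, 130 x 130 mm, 68 mm above the counter when the pointer is centred; axes as the scale's. It stays level and sinks or rises as the beam tips, 8.4 mm either way. Empty it stands at its highest and gives way softly under the tin, by up to 17 mm.
- poise_knob (a point): Point on the poise's knob to grip: a black square knob 20 x 20 mm, 34 mm tall (top 11 mm above this point, foot 23 mm below), on a brass block 34 mm across the beam, 28 mm along it, 36 mm tall, that rides on the beam. The point lies 42 mm above the beam's middle line and rises and sinks with the beam.
- pointer_tip (a point): Tip of the red pointer at the end of the beam, 250 mm from the fulcrum.
- poise (a joint): Position of the poise along the notched beam, m: 0 at its inner end (50 mm from the fulcrum), growing to 0.16 towards the pointer. About 1.2 N of friction; it stays where it is left; the notches are marks only, it can stop anywhere. It starts near the inner end; with the tin loaded the balance lies at about 0.045 to 0.15.
- beam (a joint): Tilt of the beam, rad: 0 = level, pointer in the middle of the mark; positive = pointer up; stops at +-0.12. Load on the platform lifts the pointer; the poise moved outward lowers it, 0.029 rad per 10 mm between the stops. It settles within 1 s of letting the poise go; while the poise is held the pointer does not tell the balance.
- cups: Bystander: stack of five white and terracotta paper cups, 74 mm across the rim, 122 mm tall. Origin: centre of its underside.
- sugar_jar: Bystander: amber jar with brass lid, 84 mm across, 150 mm tall. Origin: centre of its underside.
- mug: Bystander: blue mug, 82 mm across, 90 mm tall, with a handle. Origin: centre of its underside.
- tea_box: Bystander: yellow and red tea box, 70 x 140 x 60 mm tall. Origin: centre of its underside.
- tea_box2: Bystander: green and white tea box, 60 x 120 x 45 mm tall. Origin: centre of its underside.
- spoon: Bystander: steel spoon lying flat, 170 mm long. Origin: centre of its underside.
Things that resemble listed ones, but are neither listed nor needed, are in the scene too. Leave any blue or purple look-alike of the tin alone.

How it is judged (in metres and radians):
On the way, in this order (a step that is already met when the one before it is completed fails the run):
1. the tin stands upright on the counter, let go (angle between tin's own z axis and vertical below 0.1 rad and contact force between the fingers and tin below 0.1 N and height (world z) of tin below 0.008 m and linear speed of tin below 0.03 m/s), for 0.3 s.
2. the tin stands upright, wholly on the scale's platform, let go (angle between tin's own z axis and vertical below 0.1 rad and contact force between the fingers and tin below 0.1 N and x of tin in the frame of platform_top between -0.036 and 0.036 m and y of tin in the frame of platform_top between -0.036 and 0.036 m and z of tin in the frame of platform_top between -0.006 and 0.006 m), for 0.5 s.
3. the pointer rests within the green mark with the poise let go (all of step 2 and value of joint beam between -0.022 and 0.022 rad and velocity of joint beam between -0.03 and 0.03 rad/s and contact force between the fingers and scale below 0.1 N), for 0.5 s.
At the end, for the whole second after the job is handed in: The tin stands upright (within 0.1 rad), at rest and let go, on the scale's platform with its base centre within 36 mm of the platform's centre along each side, and the pointer rests within the green mark (beam within 0.022 rad of level, 5.5 mm at the tip) (all of step 2 and value of joint beam between -0.022 and 0.022 rad and velocity of joint beam between -0.03 and 0.03 rad/s and linear speed of tin below 0.03 m/s); the robot touches nothing.
It fails at once if the tin is dropped or rammed onto the platform (over 60 N) (contact force between tin and scale above 60 N).
It fails at once if another thing on the counter is pushed away (over 30 mm) or knocked over (distance of any of cups, sugar_jar, mug, tea_box, tea_box2, spoon from where it was at the start of the episode above 0.03 m or angle between any of cups, sugar_jar, mug, tea_box, tea_box2, spoon's own z axis and vertical above 0.4 rad).
It also fails if it takes over 72 s, if anything falls off the work surface, if the arm or the gripper's body presses on something with over 40 N, if the wrist force passes 120 N, or if a joint passes its speed limit or range.

### The arm

A 6-joint arm with a two-finger parallel gripper is mounted at the origin on the work surface. World frame = base frame: x ahead of the robot, y to its left, z up, the work surface at z = 0. Lengths are in mm, angles in rad, forces in N, time in s.
With the tool pointing down it reaches from about 325 to 775 mm from the base axis. Payload 5.5 kg.
Tool frame: the origin (TCP) lies midway between the tips of the shut fingers; the grasp point (between the pads) lies 19 mm behind it; z points along the fingers, y is the line along which they close (so a half turn about z gives the same grasp; the last joint's range is limited). The gripper opens to 88 mm and grips with 3 to 60 N. Pads are 20 mm wide; open, the fingers measure 115 mm over their backs; the gripper's body (75 mm by 178 mm) begins 61 mm behind the grasp point.
Start: joints at [-1.168, 0.091, 1.231, -0, 1.82, -0.057], TCP at [266.263, -537.699, 222.631] pointing down, gripper open.
Joint ranges: [-2.87, 2.87], [-0.86, 2.18], [0.17, 2.46], [-1.51, 4.65], [0.06, 2.69], [-2.65, 2.65]. Speed limits (rad/s): [2.57, 2.57, 3.01, 3.14, 3.14, 3.14].

### API

Orientations are given as a rotation vector (axis times angle).
In Python, from station import bot gives the robot as it stands. The module is installed in compiled form; this text tells all that it offers.
- The arm moves only by the tool send_rows, never from a script. Its argument "steps" is a list that holds one entry, the list of rows, each a list of 4 numbers: the shift along the tool's x, y, z as a fraction of full scale, then the turn about the tool's z as a fraction of full scale. A call has 1 to 10 rows; each row is the pose to reach, as a shift and turn from the pose commanded when the call began, along the tool's axes at that moment; what a row does not reach only later rows make up. Full scale, the value 1, is 0.3 m for a shift and 30 degrees for a turn. A row lasts 1/12 s, in which the tool goes at most 41.7 mm and 7.16 degrees, less where a joint would pass 70% of its speed; a pose out of reach is approached as far as the arm can. A call with a number of a shift or a turn outside -1 to 1 is refused whole. A call with a gripper value outside its range is refused whole. "grip" is the opening, from 0 (shut) to 1 (fully open), set as the call begins (left out, the last holds). The fingers move at their own pace and stop on an object; the grip force is fixed at half the most. Time passes only in rows, so rows that repeat a pose let the fingers close. It gives the time, the measured TCP pose, the force, the opening and the grip force at its end, in the units of the state.
- bot.get_state(): the state, without advancing time (a new reading comes with each control period).
- bot.grab_frame(name): name is "side" or "top" or "wrist"; returns the picture (384x512x3 uint8, blue, green, red); there is no depth.
- bot.get_calibration(name): a dict with "fx", "fy", "cx", "cy" (pixels), "position" and "rotation" of the camera in the world. Camera axes: x right, y down, z forward; pixel columns grow to the right and rows downward; lengths in mm; the calibration is good to about 2 mm. A picture is of the moment at which its call begins: read the wrist's pose just before it. get_calibration takes no time and is no camera call; for the wrist camera it gives the pose at the moment of the call.
- bot.hand_in(): hands the job in; it is judged then, once.
Trained networks look in the newest picture that a camera, given by its name, has taken for a name from the list of things; names that differ only in an ending like _2 or _b are one class to them, and where a whole thing is asked for, a point or a joint stands for the part that bears it (a point fixed in the world has none). Each returns a list of dicts, best first, with "confidence" (0 to 1); they miss things now and then, are a little off and sometimes report something else, mostly with a low value. They report only what shows in the picture. A call takes as long as a camera call. They do not tell look-alikes from the thing itself.
- bot.boxes_of(camera, target): "location" ([row, column] in pixels, amid what is visible of it).
- bot.regions_of(camera, target): "region" (384x512 bool, what is visible of it) and "location" ([row, column] in pixels, amid what is visible of it).
The state is a dict: "time": time; "q": joint angles; "qd": joint speeds; "joint_torque": joint torques, N m; "ee_pos": TCP position; "tcp_rot": TCP orientation; "ft_force": force on the tool from outside, world axes, zero at the start; "torque": the same for the moment, N m; "grip_width": opening from 0.0 (shut) to 1.0 (fully open); "finger_force": force on a finger pad.
Only numpy, scipy, OpenCV 4.12 (cv2) and the standard library are available. Lean on these libraries where they do the work, as an engineer would, in place of code of your own. Each camera call takes 0.05 s, during which the arm holds its last target. There are 200 camera calls.

## Working session

There is one attempt and no reset: what is moved stays moved. The work goes in short steps, Python scripts to look and compute and a tool call to move; the robot and the scene stay as the last step left them, time stands still between calls to the robot, and variables do not carry over. Pictures are saved under pics/ and viewed, at most 10 in all, crops included, and the job is handed in when it is done.

Besides the shell and the picture viewer there is one more tool, called as name(argument=value, ...) on one line, values as JSON. send_rows: Moves the arm, as the interface text tells. Shift numbers are shares of 0.3 m and turn numbers shares of 30 degrees, none past 1 either way. Its arguments: {"type":"object","properties":{"steps":{"type":"array"},"grip":{"type":"number"}},"required":["steps"]}

```bash
mkdir -p pics; cat > h.py <<'E'
import numpy as np, cv2
from station import bot
from scipy.spatial.transform import Rotation as R
def ray(cal,px):
    r,c=px
    d=np.array([(c-cal['cx'])/cal['fx'],(r-cal['cy'])/cal['fy'],1.])
    Rm=np.array(cal['rotation']); 
    if Rm.shape!=(3,3): Rm=R.from_rotvec(Rm).as_matrix()
    return np.array(cal['position'],float),Rm@d
def onz(cal,px,z):
    p,d=ray(cal,px); return p+d*(z-p[2])/d[2]
def tri(rays):
    A=0;b=0
    for p,d in rays:
        d=d/np.linalg.norm(d);M=np.eye(3)-np.outer(d,d);A=A+M;b=b+M@p
    return np.linalg.solve(A,b)
def proj(cal,X):
    Rm=np.array(cal['rotation'])
    if Rm.shape!=(3,3): Rm=R.from_rotvec(Rm).as_matrix()
    v=Rm.T@(np.array(X)-np.array(cal['position'])); return [cal['fy']*v[1]/v[2]+cal['cy'],cal['fx']*v[0]/v[2]+cal['cx']]
def tool():
    s=bot.get_state(); return np.array(s['ee_pos']),R.from_rotvec(s['tcp_rot']).as_matrix(),s
E
python3 - <<'E'
from h import *
np.set_printoptions(precision=1,suppress=True)
ims=[]
for c in ("side","top"):
    im=bot.grab_frame(c); ims.append(im); cal=bot.get_calibration(c)
    print(c,cal)
    for n in ("tin","scale","platform_top","poise_knob","pointer_tip","index_mark","cups","sugar_jar","mug","tea_box","tea_box2","spoon"):
        for b in bot.boxes_of(c,n)[:3]: print(n,np.array(b['location']),round(b['confidence'],2),onz(cal,b['location'],{'tin':28,'platform_top':76,'poise_knob':150,'index_mark':150,'pointer_tip':125}.get(n,30)))
cv2.imwrite('pics/a.png',cv2.resize(ims[0],(800,600))); cv2.imwrite('pics/b.png',cv2.resize(ims[1],(800,600)))
print(bot.get_state())
E
```

```text
side {'fx': 427.5950928624382, 'fy': 427.5950928624382, 'cx': 263.88180472271034, 'cy': 189.13314306925497, 'position': array([  163.4, -1222.7,   887.7]), 'rotation': array([-2.1,  0.4, -0.2])}
tin [288.1 238.9] 0.97 [ 362.8 -377.9   28. ]
tin [268.  341.4] 0.78 [ 667.5 -402.    28. ]
tin [263.3 286.8] 0.57 [ 525.1 -328.5   28. ]
scale [180. 261.] 0.9 [606.8 155.8  30. ]
platform_top [188.4 269. ] 0.75 [591.1  15.4  76. ]
platform_top [186.7 317. ] 0.19 [757.5 -34.4  76. ]
poise_knob [150.2 250.5] 0.48 [578.3 189.5 150. ]
pointer_tip [153.9 252.9] 0.61 [591.6 203.4 125. ]
index_mark [180.8 258.6] 0.83 [535.5 -39.2 150. ]
index_mark [342.5 258.1] 0.37 [ 328.9 -661.3  150. ]
cups [181.7 257.8] 0.69 [590.9 147.9  30. ]
cups [187.8 316.4] 0.55 [785.6  26.5  30. ]
sugar_jar [165.6 298.2] 0.79 [789.  212.6  30. ]
tea_box [163.3 281.2] 0.84 [730.1 256.4  30. ]
tea_box [180.3 259.4] 0.25 [600.2 155.8  30. ]
tea_box2 [163.3 281.2] 0.84 [730.1 256.4  30. ]
tea_box2 [180.3 259.4] 0.25 [600.2 155.8  30. ]
spoon [340.3 258.7] 0.75 [ 359.2 -564.3   30. ]
top {'fx': 359.1085905444132, 'fy': 359.10
[... 824 characters left out ...]
240.6] 0.84 [380.1 -24.7  30. ]
tea_box [133.2 165.7] 0.6 [758.5 274.7  30. ]
tea_box [174.3 186.5] 0.46 [592.2 187.7  30. ]
tea_box2 [228.7 240.6] 0.84 [380.1 -24.7  30. ]
tea_box2 [133.2 165.7] 0.6 [758.5 274.7  30. ]
tea_box2 [174.3 186.5] 0.46 [592.2 187.7  30. ]
spoon [222.4 375.2] 0.84 [ 402.3 -543.4   30. ]
{'time': 1.3, 'q': array([-1.2,  0.1,  1.2,  0. ,  1.8, -0.1]), 'qd': array([ 0., -0.,  0.,  0.,  0., -0.]), 'joint_torque': array([ -0. , -44.6, -40.7,   0.1,   0. ,  -0. ]), 'ee_pos': array([ 266.3, -537.7,  222.6]), 'tcp_rot': array([3.1, 0.7, 0. ]), 'ft_force': array([ 0.4, -0.5,  0.4]), 'torque': array([-0. ,  0. ,  0.1]), 'finger_force': 0.0, 'grip_width': 0.9993027841230048}
```

View pics/a.png

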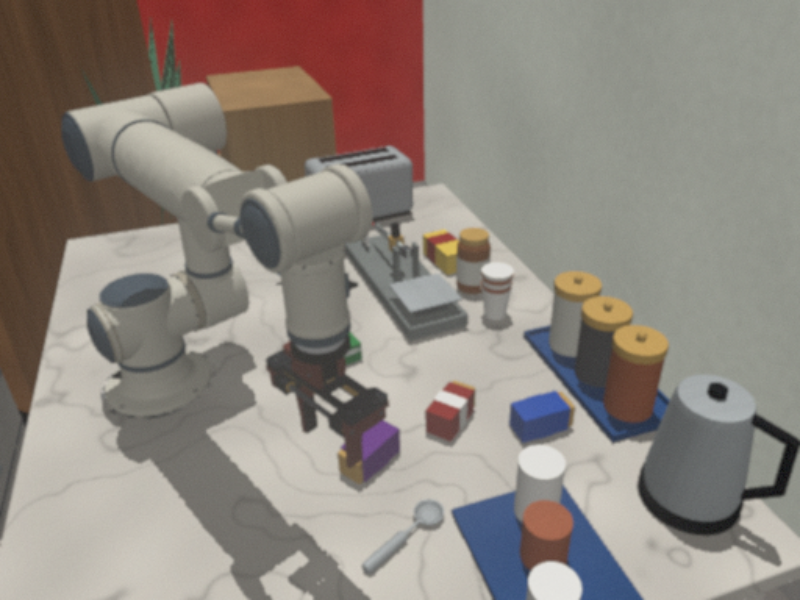

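View pics/b.png

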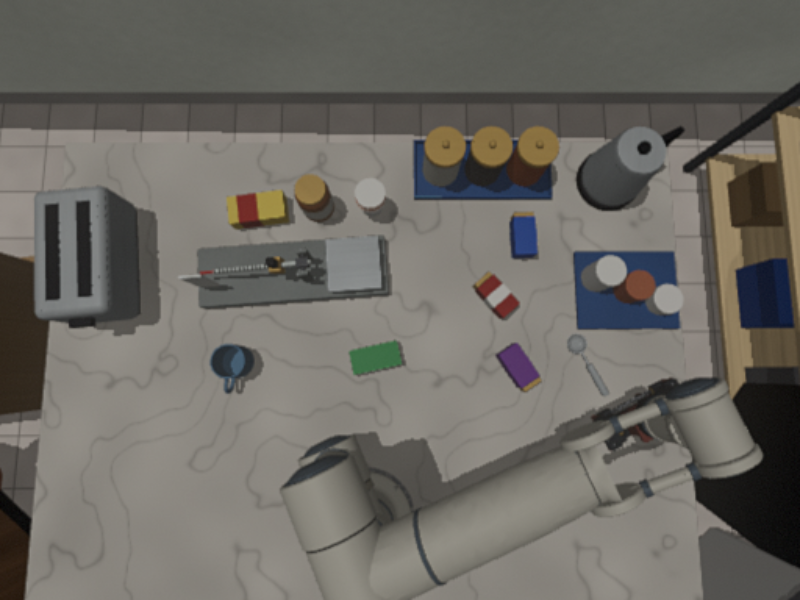

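The red tin lies at about (497,296) in the 800-px top view. Its brass lid end is upper-left (+x,+y), with the purple and blue look-alikes either side of it. The scale's platform is at (355,264) and the poise at (275,264), near the inner end.

```bash
python3 - <<'E'
from h import *
np.set_printoptions(precision=2,suppress=True)
im=bot.grab_frame("top"); cal=bot.get_calibration("top")
for r in bot.regions_of("top","tin")[:3]:
    m=r['region'].astype(np.uint8); rc=cv2.minAreaRect(np.argwhere(m)[:, ::-1].astype(np.float32))
    print(r['location'],r['confidence'],m.sum(),rc,[onz(cal,(p[1],p[0]),40) [:2] for p in cv2.boxPoints(rc)])
    b=np.where(m)
hsv=cv2.cvtColor(im,cv2.COLOR_BGR2HSV)
w=im[165:215,295:345]; cv2.imwrite('pics/c.png',cv2.resize(w,(500,500),interpolation=0))
p,Rm,s=tool(); print(p,Rm)
E
```

```text
[235.5, 331.3] 0.93 517 ((332.0400390625, 234.7200164794922), (31.200000762939453, 17.600000381469727), 53.13010025024414) [array([ 383.3 , -311.17]), array([ 423.25, -366.34]), array([ 328.63, -434.29]), array([ 289.51, -379.34])]
[154.5, 336.6] 0.87 478 ((334.5, 149.5), (29.0, 17.0), 90.0) [array([ 747.33, -362.6 ]), array([ 747.24, -430.19]), array([ 629.96, -425.54]), array([ 630.09, -358.79])]
[189.2, 316.0] 0.58 450 ((316.92413330078125, 188.28964233398438), (28.40155601501465, 16.775188446044922), 48.366458892822266) [array([ 554.11, -259.9 ]), array([ 597.96, -309.87]), array([ 514.36, -380.72]), array([ 471.29, -330.82])]
[ 266.25 -537.7   222.64] [[ 0.9   0.44 -0.  ]
 [ 0.44 -0.9  -0.  ]
 [-0.   -0.   -1.  ]]
```

View pics/c.png

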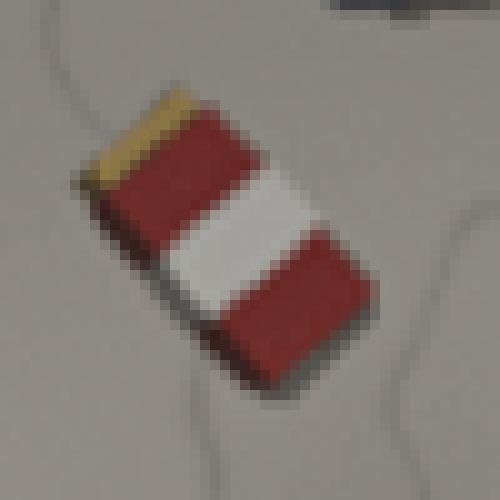

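The crop shows the red and white tin with its lid (the brass strip) at upper-left, so the axis points about +40° in the world. I'll move close to it and look with the wrist camera.

send_rows(steps=[[[0.9,-0.25,0,-0.47],[0.9,-0.25,0,-0.47],[0.9,-0.25,0,-0.47],[0.9,-0.25,0,-0.47],[0.9,-0.25,0,-0.47],[0.9,-0.25,0,-0.47],[0.9,-0.25,0,-0.47],[0.9,-0.25,0,-0.47],[0.9,-0.25,0,-0.47],[0.9,-0.25,0,-0.47]]])

```text
time: 2.23
ee_pos: [474.7, -351.0, 222.6]
tcp_rot: [2.948, 1.086, -0.001]
ft_force: [-0.8, -0.3, 0.2]
grip_width: 0.999
finger_force: 0.0
```

```bash
cat > tinlook.py <<'E'
from h import *
np.set_printoptions(precision=2,suppress=True)
cal=bot.get_calibration("wrist"); im=bot.grab_frame("wrist"); p,Rm,s=tool(); print(p,Rm[:,0],s['time'],cal['position'])
for r in bot.regions_of("wrist","tin")[:3]:
    m=r['region'].astype(np.uint8); rc=cv2.minAreaRect(np.argwhere(m)[:, ::-1].astype(np.float32))
    print(r['location'],r['confidence'],m.sum(),rc,[onz(cal,(q[1],q[0]),56)[:2] for q in cv2.boxPoints(rc)])
import sys
cv2.imwrite('pics/%s.png'%sys.argv[1],im)
E
python3 tinlook.py d
```

```text
[ 474.24 -351.45  222.65] [ 0.76  0.65 -0.  ] 2.2833 [ 527.52 -307.11  384.48]
[47.9, 429.0] 0.92 7743 ((432.2566223144531, 44.34956359863281), (65.38009643554688, 137.53338623046875), 41.18592834472656) [array([ 617.15, -360.24]), array([ 735.24, -360.1 ]), array([ 741.99, -423.21]), array([ 620.4 , -428.53])]
[109.4, 278.8] 0.58 5669 ((279.5, 110.99999237060547), (54.99999237060547, 107.99998474121094), 0.0) [array([ 475.83, -334.89]), array([ 558.31, -266.03]), array([ 593.38, -307.22]), array([ 514.01, -379.76])]
```

View pics/d.png

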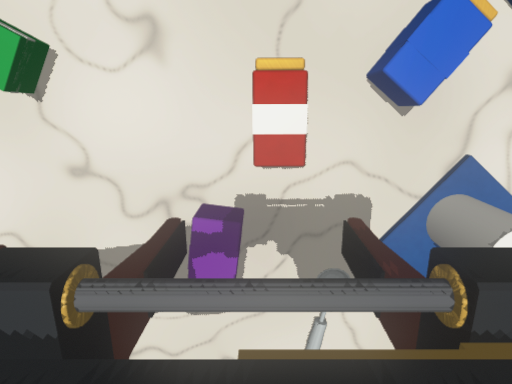

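In the wrist view the tin lies along the tool's x axis. The body spans columns 253–307 and rows 70–165, with the lid at the top (row 63). The triangulated length is 107 mm, which fits. I'll descend around the lid end, 86 mm from the base.

send_rows(steps=[[[0.326,0.058,0,0],[0.326,0.058,0,0],[0.326,0.058,0.1,0],[0.326,0.058,0.24,0],[0.326,0.058,0.38,0],[0.326,0.058,0.5,0],[0.326,0.058,0.6,0],[0.326,0.058,0.68,0],[0.326,0.058,0.71,0],[0.326,0.058,0.71,0]]])

```text
time: 3.17
ee_pos: [558.3, -300.6, 6.4]
tcp_rot: [-2.945, -1.082, 0.006]
ft_force: [-0.9, 0.9, -0.4]
grip_width: 1.0
finger_force: 0.0
```

send_rows(steps=[[[0,0,0,0],[0,0,0,0],[0,0,0,0],[0,0,0,0],[0,0,0,0],[0,0,0,0],[0,0,0,0]]], grip=0.5)

```text
time: 3.75
ee_pos: [561.2, -300.5, 11.0]
tcp_rot: [2.947, 1.086, 0.002]
ft_force: [-0.7, 1.4, 5.5]
grip_width: 0.636
finger_force: 30.0
```

send_rows(steps=[[[0,0,-0.1,0],[0,0,-0.2,0],[0,0,-0.3,0],[0,0,-0.4,0],[0,0,-0.4,0],[0,0,-0.4,0],[0,0,-0.4,0]]])

```text
time: 4.33
ee_pos: [560.0, -300.1, 127.2]
tcp_rot: [-2.946, -1.085, 0.003]
ft_force: [-0.4, -0.1, -4.5]
grip_width: 0.637
finger_force: 29.9
```

```bash
python3 - <<'E'
from h import *
for c in ("side","wrist"):
    im=bot.grab_frame(c); cv2.imwrite('pics/e_%s.png'%c,im)
a=cv2.imread('pics/e_side.png')[180:330,190:390]; b=cv2.imread('pics/e_wrist.png')
cv2.imwrite('pics/e.png',np.hstack([cv2.resize(a,(400,300)),cv2.resize(b,(400,300))]))
print(bot.get_state())
E
```

```text
{'time': 4.4333, 'q': array([-5.45462485e-01,  1.91344503e-01,  1.29171906e+00,  1.64170624e-05,
        1.66379419e+00,  3.19462993e-01]), 'qd': array([ 0.00155755,  0.00086508, -0.00375339,  0.00238208,  0.00301244,
        0.00082667]), 'joint_torque': array([ 1.56684942e-02, -5.20956481e+01, -4.33797598e+01, -3.09542252e-02,
        2.72962369e-02, -1.25345414e-04]), 'ee_pos': array([ 559.52479699, -299.78603836,  126.0692775 ]), 'tcp_rot': array([-2.94407209, -1.08447684,  0.0051245 ]), 'ft_force': array([-0.97771442, -1.02033371, -3.53238186]), 'torque': array([ 0.03357678, -0.10459954,  0.03450819]), 'finger_force': 29.948837757110596, 'grip_width': 0.6341158114840404}
```

View pics/e.png

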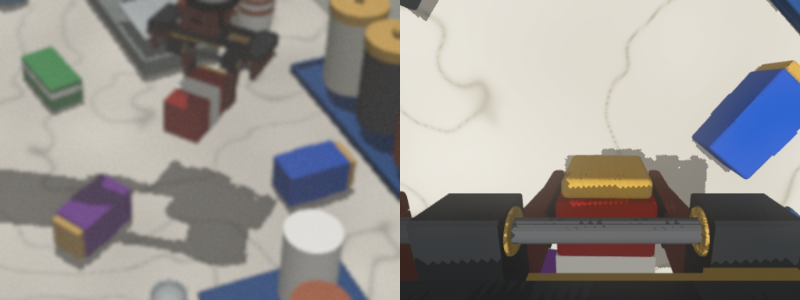

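The tin is held at the lid end, but pad friction stops it swinging (about 0.11 Nm): in the side view it is only slightly tilted. I'll test how the grip force depends on the commanded opening, to let it pivot under its weight.

send_rows(steps=[[[0,0,0.05,0],[0,0,0.1,0],[0,0,0.1,0]]], grip=0.61)

```text
time: 4.68
ee_pos: [558.3, -299.0, 93.2]
tcp_rot: [-2.941, -1.083, 0.009]
ft_force: [-0.8, 1.0, -4.5]
grip_width: 0.639
finger_force: 29.9
```

send_rows(steps=[[[0,0,0,0],[0,0,0,0]]], grip=0.625)

```text
time: 4.85
ee_pos: [560.4, -300.3, 99.0]
tcp_rot: [-2.947, -1.086, 0.001]
ft_force: [0.2, 0.1, -2.9]
grip_width: 0.636
finger_force: 29.9
```

send_rows(steps=[[[0,0,0,0],[0,0,0,0]]], grip=0.632)

```text
time: 5.02
ee_pos: [561.1, -300.7, 100.7]
tcp_rot: [2.947, 1.086, 0.001]
ft_force: [0.1, 0.0, -4.0]
grip_width: 0.64
finger_force: 22.2
```

send_rows(steps=[[[0,0,0,0],[0,0,0,0]]], grip=0.635)

```text
time: 5.18
ee_pos: [560.9, -300.6, 100.3]
tcp_rot: [2.947, 1.086, 0.001]
ft_force: [0.2, -1.5, -3.6]
grip_width: 0.638
finger_force: 13.7
```

```bash
python3 -c "
from h import *
s=bot.get_state();print(s['torque'],s['finger_force'],s['grip_width'],s['ft_force'])"
```

```text
[ 0.06599178 -0.17029043  0.02216521] 13.743543773889542 0.6383036610874318 [ 0.23879709 -1.53785378 -3.5614411 ]
```

Grip force can be modulated, at about 2.8 N per 0.001 of opening. I'll ease it further.

send_rows(steps=[[[0,0,0,0],[0,0,0,0],[0,0,0,0]]], grip=0.637)

```text
time: 5.43
ee_pos: [560.8, -300.7, 100.2]
tcp_rot: [2.947, 1.085, 0.001]
ft_force: [1.0, 0.2, 0.5]
grip_width: 0.639
finger_force: 0.6
```

```bash
cat > look.py <<'E'
from h import *
import sys
def sv(n):
    bot.grab_frame("side"); bot.grab_frame("wrist")
a=bot.grab_frame("side")[180:330,190:390]; b=bot.grab_frame("wrist")
cv2.imwrite('pics/%s.png'%sys.argv[1],np.hstack([cv2.resize(a,(400,300)),cv2.resize(b,(400,300))]))
s=bot.get_state();print(s['torque'],s['finger_force'],s['grip_width'],s['ft_force'],s['time'],s['ee_pos'])
E
python3 look.py f
```

```text
[-0.04027271 -0.01458166  0.02455853] 0.679434472694993 0.6356867651449482 [0.19611167 0.15080561 0.55072183] 5.5333 [ 560.92523961 -300.6339152   100.31381661]
```

View pics/f.png

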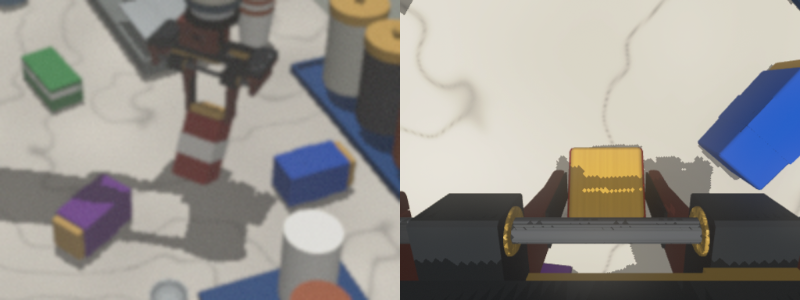

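The tin has swung down and slid a little. It now stands on the counter, leaning about 15° towards its lid side, which is well inside its tipping angle. Opening the fingers should let it rock upright.

send_rows(steps=[[[0,0,0,0],[0,0,0,0],[0,0,0,0],[0,0,0,0]]], grip=0.72)

```text
time: 5.87
ee_pos: [560.7, -300.5, 99.9]
tcp_rot: [2.948, 1.086, 0.0]
ft_force: [-0.7, 0.7, -0.6]
grip_width: 0.719
finger_force: 0.0
```

send_rows(steps=[[[0,0,-0.1,0],[-0.1,0,-0.3,0],[-0.2,0,-0.4,0],[-0.2,0,-0.4,0],[-0.2,0,-0.4,0],[-0.2,0,-0.4,0]]], grip=1.0)

```text
time: 6.37
ee_pos: [515.1, -340.3, 221.6]
tcp_rot: [2.946, 1.083, 0.004]
ft_force: [0.2, -0.2, 0.3]
grip_width: 0.998
finger_force: 0.0
```

```bash
sed -i '/^def sv/,/^    bot/d' look.py; python3 look.py g; python3 - <<'E'
from h import *
np.set_printoptions(precision=1,suppress=True)
cal=bot.get_calibration("wrist"); p,Rm,s=tool(); print(p,Rm[:,0])
for r in bot.regions_of("wrist","tin")[:3]:
    m=r['region']; rc=cv2.minAreaRect(np.argwhere(m)[:, ::-1].astype(np.float32))
    print(r['location'],r['confidence'],m.sum(),rc)
# brass lid by colour
im=bot.grab_frame("wrist"); hsv=cv2.cvtColor(im,cv2.COLOR_BGR2HSV)
m=cv2.inRange(hsv,(15,90,100),(35,255,255)); n,l,st,c=cv2.connectedComponentsWithStats(m)
for i in range(1,n):
    if st[i][4]>300:
        rc=cv2.minAreaRect(np.argwhere(l==i)[:, ::-1].astype(np.float32)); print(st[i],rc,[onz(cal,(q[1],q[0]),110) for q in cv2.boxPoints(rc)],onz(cal,c[i][::-1],110))
E
```

```text
[-0.03164363  0.00787377 -0.02201079] 0.0 0.9970916926505585 [ 0.25191494  0.31419078 -1.63082667] 6.4667 [ 515.02566588 -338.80411108  217.9012866 ]
[ 515.  -338.8  217.9] [ 0.8  0.6 -0. ]
[79.7, 263.3] 0.95 6335 ((263.5, 79.99999237060547), (56.99999237060547, 113.99998474121094), 0.0)
[84.1, 412.9] 0.92 7742 ((413.261474609375, 81.93009185791016), (65.70245361328125, 127.95161437988281), 41.3477783203125)
[264.8, 207.0] 0.82 2844 ((200.9306182861328, 281.91168212890625), (50.12042236328125, 98.01679992675781), 6.842772960662842)
[240  23  51  13 656] ((265.0, 28.999996185302734), (49.99999237060547, 11.999998092651367), 0.0) [array([ 599.4, -243.3,  110. ]), array([ 606.1, -237.8,  110. ]), array([ 631.6, -267.8,  110. ]), array([ 625.1, -273.6,  110. ])] [ 615.5 -255.6  110. ]
[419  22  59  41 579] ((451.3432312011719, 38.74052047729492), (60.66944122314453, 23.65432357788086), 27.897274017333984) [array([ 691.5, -351.6,  110. ]), array([ 707.2, -347. ,  110. ]), array([ 721.2, -394.9,  110. ]), array([ 705.4, -400.3,  110. ])] [ 707.5 -377.2  110. ]
[434 265  34  62 661] ((452.4844665527344, 294.6206970214844), (64.09325408935547, 26.80333709716797), 78.90628051757812) [array([ 562.9, -512.3,  110. ]), array([ 582.9, -527.3,  110. ]), array([ 545. , -590.5,  110. ]), array([ 523.7, -574.9,  110. ])] [ 554.5 -553.3  110. ]
[ 61 266  21  61 335] ((69.16157531738281, 295.2882385253906), (15.727481842041016, 61.19179916381836), 7.594643592834473) [array([ 271.7, -272.2,  110. ]), array([ 335.7, -242.8,  110. ]), array([ 343.5, -255.4,  110. ]), array([ 279.9, -285.5,  110. ])] [ 303. -264.  110.]
[ 239  350  156    9 1094] ((316.5, 354.0), (8.0, 155.0), 90.0) [array([ 367.5, -431.8,  110. ]), array([ 471.9, -554. ,  110. ]), array([ 464.9, -561.3,  110. ]), array([ 359.8, -438.1,  110. ])] [ 406. -484.  110.]
```

View pics/g.png

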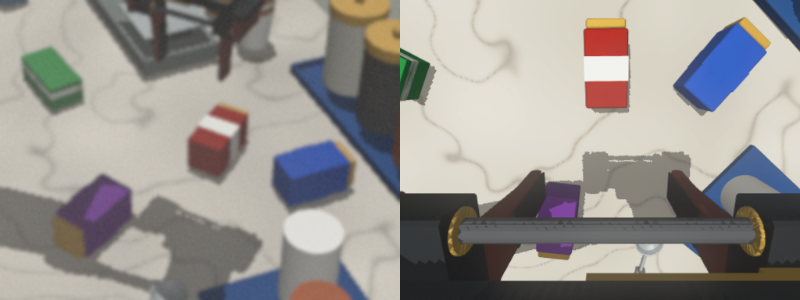

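In this view the tin is lying down again, lid towards +a: it was leaning past its tipping angle. I'll regrasp it, ease the grip in finer steps while watching weight and torque, and firm up before setting it down.

```bash
python3 - <<'E'
from h import *
np.set_printoptions(precision=1,suppress=True)
cal=bot.get_calibration("wrist"); p,Rm,s=tool(); print(p)
f=onz(cal,(23,265),53); n=onz(cal,(136,264),56); d=(f-n)[:2]; L=np.linalg.norm(d); d/=L
print(f,n,L,np.degrees(np.arctan2(d[1],d[0])),np.degrees(np.arctan2(Rm[1,0],Rm[0,0])))
g=f[:2]-d*22; print(g,Rm[:2,:2].T@(g-p[:2])/300,(p[2]-9)/300)
E
```

```text
[ 515.  -338.4  217.1]
[ 629.1 -243.4   53. ] [ 547.8 -311.4   56. ] 105.97759161502877 39.950159127685716 40.49760970556142
[ 612.2 -257.5] [0.4 0. ] 0.6936205855044179
```

send_rows(steps=[[[0.422,0.003,0,0],[0.422,0.003,0,0],[0.422,0.003,0,0],[0.422,0.003,0.1,0],[0.422,0.003,0.24,0],[0.422,0.003,0.38,0],[0.422,0.003,0.52,0],[0.422,0.003,0.64,0],[0.422,0.003,0.7,0],[0.422,0.003,0.7,0]]])

```text
time: 7.4
ee_pos: [609.6, -255.7, 3.5]
tcp_rot: [-2.942, -1.086, 0.009]
ft_force: [-0.9, -1.3, 0.6]
grip_width: 1.0
finger_force: 0.0
```

send_rows(steps=[[[0,0,0,0],[0,0,0,0],[0,0,0,0],[0,0,0,0],[0,0,0,0],[0,0,0,0]]], grip=0.6)

```text
time: 7.9
ee_pos: [612.1, -257.9, 10.1]
tcp_rot: [2.948, 1.086, 0.001]
ft_force: [0.4, 0.7, 0.7]
grip_width: 0.637
finger_force: 30.0
```

send_rows(steps=[[[0,0,-0.1,0],[0,0,-0.2,0],[0,0,-0.3,0],[0,0,-0.35,0],[0,0,-0.35,0],[0,0,-0.35,0]]])

```text
time: 8.4
ee_pos: [612.2, -258.1, 114.9]
tcp_rot: [2.947, 1.085, 0.002]
ft_force: [-0.7, -0.4, -4.5]
grip_width: 0.634
finger_force: 30.0
```

send_rows(steps=[[[0,0,0,0],[0,0,0,0]]], grip=0.635)

```text
time: 8.57
ee_pos: [610.8, -257.4, 111.4]
tcp_rot: [-2.945, -1.085, 0.005]
ft_force: [-0.0, -0.1, -3.4]
grip_width: 0.634
finger_force: 9.9
```

```bash
python3 -c "
from h import *
s=bot.get_state();print(s['torque'],s['finger_force'],s['grip_width'],s['ft_force'],s['ee_pos'])"
```

```text
[-0.00228492 -0.09395297  0.00086922] 9.927306175231934 0.6338131430063467 [-0.02818919 -0.08210921 -3.41687457] [ 610.78027417 -257.42878635  111.38102258]
```

Holding at about 10 N. I'll ease in 0.0005 steps.

send_rows(steps=[[[0,0,0,0],[0,0,0,0]]], grip=0.6355)

```text
time: 8.73
ee_pos: [611.3, -257.7, 112.8]
tcp_rot: [-2.946, -1.085, 0.003]
ft_force: [-0.1, 0.2, -2.6]
grip_width: 0.641
finger_force: 8.5
```

send_rows(steps=[[[0,0,0,0],[0,0,0,0]]], grip=0.636)

```text
time: 8.9
ee_pos: [611.8, -257.9, 114.2]
tcp_rot: [-2.948, -1.086, 0.001]
ft_force: [-0.2, -0.2, -2.9]
grip_width: 0.638
finger_force: 5.4
```

```bash
python3 - <<'E'
from h import *
s=bot.get_state();print(s['torque'],s['finger_force'],s['ft_force'])
im=bot.grab_frame("wrist"); hsv=cv2.cvtColor(im,cv2.COLOR_BGR2HSV)
m=cv2.inRange(hsv,(15,90,100),(35,255,255)); n,l,st,c=cv2.connectedComponentsWithStats(m)
print([list(x) for x in st if x[4]>300])
E
```

```text
[ 0.04198972 -0.06364916  0.01021324] 5.377265140414238 [-0.20112613 -0.23534236 -2.91189012]
[[np.int32(0), np.int32(0), np.int32(512), np.int32(384), np.int32(186499)], [np.int32(450), np.int32(163), np.int32(62), np.int32(44), np.int32(892)], [np.int32(205), np.int32(184), np.int32(119), np.int32(75), np.int32(7943)], [np.int32(132), np.int32(265), np.int32(15), np.int32(62), np.int32(341)], [np.int32(372), np.int32(265), np.int32(25), np.int32(63), np.int32(621)]]
```

```bash
cat > tilt.py <<'E'
from h import *
np.set_printoptions(precision=0,suppress=True)
cal=bot.get_calibration("wrist"); im=bot.grab_frame("wrist"); p,Rm,s=tool(); print(s['time'],p,s['finger_force'],s['ft_force'],s['torque'])
hsv=cv2.cvtColor(im,cv2.COLOR_BGR2HSV)
m=cv2.inRange(hsv,(15,90,80),(35,255,255)); n,l,st,c=cv2.connectedComponentsWithStats(m[:, :])
i=max(range(1,n),key=lambda k:st[k][4] if 180<c[k][0]<340 and st[k][1]<300 else 0)
for r in range(st[i][1],st[i][1]+st[i][3],6):
    q=np.where(l[r]==i)[0]; print(r,q.min(),q.max(),end=' | ')
print()
g=p-np.array([0,0,-1.])*19
x=Rm[:,0];y=Rm[:,1]
for th in range(0,91,10):
    t=np.radians(th); a=x*np.sin(t)+np.array([0,0,1])*np.cos(t); b=x*np.cos(t)-np.array([0,0,1])*np.sin(t)  # a axis to lid, b = +x side
    L=g+a*24; print(th,*[np.array(proj(cal,L+b*u*25+y*v*25)) for u,v in ((1,-1),(1,1),(-1,-1),(-1,1))], 'base z',[round((g-a*86+b*u*28)[2]) for u in (1,-1)])
cv2.imwrite('pics/t%d.png'%int(s['time']*100),im)
E
python3 tilt.py
```

```text
9.0 [ 612. -258.  115.] 5.316444486379623 [ 0. -0. -3.] [ 0. -0. -0.]
178 273 273 | 184 217 310 | 190 216 311 | 196 215 313 | 202 213 314 | 208 212 315 | 214 211 317 | 220 209 318 | 226 208 320 | 232 207 321 | 238 206 322 | 244 205 323 | 250 205 322 | 256 206 321 | 262 210 318 | 
0 [221. 200.] [221. 323.] [326. 206.] [326. 318.] base z [48, 48]
10 [208. 202.] [208. 321.] [324. 204.] [323. 320.] base z [44, 54]
20 [198. 204.] [198. 319.] [318. 202.] [318. 322.] base z [43, 62]
30 [191. 206.] [190. 317.] [309. 200.] [309. 323.] base z [45, 73]
40 [185. 208.] [185. 315.] [298. 198.] [298. 324.] base z [50, 86]
50 [183. 210.] [183. 313.] [285. 198.] [285. 325.] base z [57, 100]
60 [182. 212.] [182. 311.] [270. 197.] [270. 326.] base z [66, 115]
70 [184. 214.] [184. 310.] [254. 197.] [254. 325.] base z [78, 130]
80 [187. 216.] [187. 308.] [239. 198.] [239. 325.] base z [91, 146]
90 [192. 217.] [192. 307.] [224. 199.] [224. 323.] base z [106, 162]
```

The tin is rotated only about 20° so far. I'll keep easing.

send_rows(steps=[[[0,0,0,0],[0,0,0,0]]], grip=0.6363)

```text
time: 9.17
ee_pos: [612.0, -257.9, 114.6]
tcp_rot: [2.948, 1.086, 0.0]
ft_force: [0.2, 0.3, -3.0]
grip_width: 0.636
finger_force: 4.3
```

```bash
python3 tilt.py | head -2
```

```text
9.2167 [ 612. -258.  115.] 4.313602522015572 [-0. -0. -3.] [-0. -0.  0.]
170 218 310 | 176 212 315 | 182 212 316 | 188 211 316 | 194 211 316 | 200 211 317 | 206 210 317 | 212 210 317 | 218 209 318 | 224 209 318 | 230 209 319 | 236 208 319 | 242 208 319 | 248 208 320 | 254 207 320 | 260 207 321 | 266 207 321 | 272 207 320 |
```

send_rows(steps=[[[0,0,0,0],[0,0,0,0]]], grip=0.6364)

```text
time: 9.38
ee_pos: [611.9, -258.0, 114.7]
tcp_rot: [2.948, 1.086, -0.0]
ft_force: [0.4, -0.0, -3.2]
grip_width: 0.638
finger_force: 4.0
```

```bash
python3 tilt.py | head -2
```

```text
9.4333 [ 612. -258.  115.] 3.9998844265937805 [ 0.  0. -4.] [ 0. -0. -0.]
170 218 310 | 176 212 316 | 182 212 316 | 188 211 316 | 194 211 316 | 200 211 317 | 206 210 317 | 212 210 317 | 218 210 318 | 224 209 318 | 230 209 319 | 236 208 319 | 242 208 319 | 248 208 319 | 254 207 320 | 260 207 320 | 266 207 321 | 272 207 320 |
```

```bash
python3 - <<'E'
from h import *
from scipy.optimize import least_squares
np.set_printoptions(precision=1,suppress=True)
cal=bot.get_calibration("wrist"); p,Rm,s=tool(); print(cal['fx'],cal['cx'],cal['cy'],np.array(cal['position'])-p)
x,y,z=Rm[:,0],Rm[:,1],np.array([0,0,1.])
def pts(v):
    X,Z,t,o=v; b=x*np.cos(t)-z*np.sin(t); C=p+x*X+z*Z+y*o
    f=[proj(cal,C+b*25+y*w) for w in(-25,25)]; n=[proj(cal,C+b*-15+y*w) for w in(-25,25)]
    return f,n
def res(v):
    f,n=pts(v)
    e=[f[0][0]-172,f[0][1]-212,f[1][1]-316]
    for k,c in ((0,207),(1,321)):
        u=(266-f[k][0])/(n[k][0]-f[k][0]); e.append(f[k][1]+u*(n[k][1]-f[k][1])-c)
    return e
r=least_squares(res,[0,20,.4,0]); print(r.x[:2],np.degrees(r.x[2]),r.x[3],r.fun)
E
```

```text
310.26679226682364 263.7734429848116 190.78043201541598 [ 52.8  43.8 162. ]
[18.5 28.6] 31.903428040362556 1.1243981066551363 [ 0.  -0.1 -0.1  0.1  0.1]
```

```bash
python3 - <<'E'
import cv2,numpy as np,glob
from station import bot
a=bot.grab_frame("side")[170:310,230:390]
b=cv2.imread(sorted(glob.glob('pics/t*.png'),key=lambda f:int(f[6:-4]))[-1])
cv2.imwrite('pics/i.png',np.hstack([cv2.resize(a,(400,350)),cv2.resize(b,(400,350))]))
E
```

```text
(no output)
```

View pics/i.png

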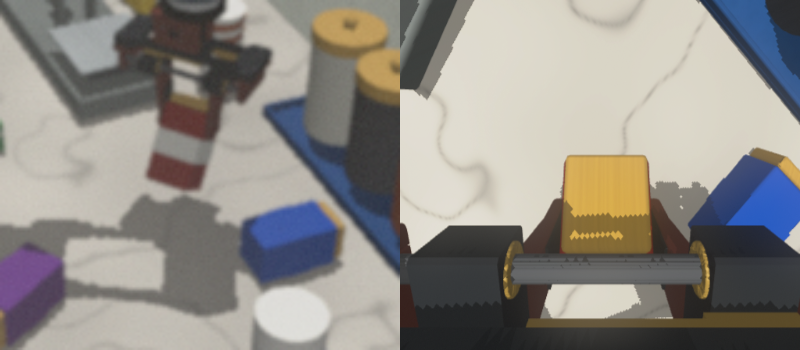

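The tin hangs at about 30° from upright, clear of the counter (side view: base around (180,180); lid in the pads). I'll firm the grip slightly, lower until the base edge touches, then draw the tool back along an arc so the edge friction levers it upright.

send_rows(steps=[[[0,0,0.03,0],[0,0,0.06,0],[0,0,0.09,0],[0,0,0.11,0],[0,0,0.11,0],[0,0,0.11,0]]], grip=0.635)

```text
time: 9.98
ee_pos: [611.4, -257.7, 80.4]
tcp_rot: [-2.947, -1.085, 0.002]
ft_force: [0.7, -0.6, -2.0]
grip_width: 0.636
finger_force: 8.4
```

```bash
python3 tilt.py | head -2
```

```text
10.0333 [ 612. -258.   81.] 8.366681188344955 [ 0. -1. -3.] [ 0. -0. -0.]
170 218 310 | 176 212 315 | 182 212 316 | 188 211 316 | 194 211 317 | 200 210 317 | 206 210 317 | 212 210 318 | 218 209 318 | 224 209 319 | 230 209 319 | 236 208 319 | 242 208 319 | 248 208 320 | 254 207 320 | 260 207 320 | 266 207 321 | 272 207 320 |
```

send_rows(steps=[[[0,0,0.015,0],[-0.03,0,0.015,0],[-0.06,0,0.015,0],[-0.09,0,0.018,0],[-0.12,0,0.022,0],[-0.15,0,0.03,0],[-0.18,0,0.04,0],[-0.18,0,0.042,0],[-0.18,0,0.042,0]]])

```text
time: 10.78
ee_pos: [570.4, -294.2, 73.1]
tcp_rot: [2.946, 1.083, 0.003]
ft_force: [-4.0, 2.5, 10.6]
grip_width: 0.638
finger_force: 11.5
```

```bash
python3 tilt.py | head -2
```

```text
10.8333 [ 570. -294.   73.] 11.497717201709747 [-4.  4. 11.] [ 1.  1. -0.]
172 214 313 | 178 209 319 | 184 208 320 | 190 208 320 | 196 208 320 | 202 208 320 | 208 208 320 | 214 208 320 | 220 207 321 | 226 207 321 | 232 207 321 | 238 207 321 | 244 207 321 | 250 206 321 | 256 206 322 | 262 206 322 | 268 206 322 | 274 206 322 |
```

It's now about 10° from upright and pressed on the counter. I'll draw it back a little more.

send_rows(steps=[[[-0.02,0,0,0],[-0.04,0,0,0],[-0.06,0,0.003,0],[-0.06,0,0.003,0],[-0.06,0,0.003,0]]])

```text
time: 11.25
ee_pos: [556.1, -306.1, 69.7]
tcp_rot: [2.947, 1.083, -0.001]
ft_force: [-4.7, 0.6, 7.0]
grip_width: 0.634
finger_force: 9.0
```

```bash
python3 tilt.py | head -2
```

```text
11.3 [ 556. -306.   70.] 8.964991271495819 [-5.  0.  7.] [0. 1. 0.]
181 218 317 | 187 205 322 | 193 205 322 | 199 205 322 | 205 205 322 | 211 205 322 | 217 205 322 | 223 205 322 | 229 205 322 | 235 205 323 | 241 205 322 | 247 205 322 | 253 205 322 | 259 205 322 | 265 205 322 | 271 205 322 | 277 206 322 |
```

The lid's edges are now parallel in the view, so the tin is upright. Releasing.

send_rows(steps=[[[0,0,0,0],[0,0,0,0],[0,0,0,0],[0,0,0,0],[0,0,0,0],[0,0,0,0]]], grip=0.8)

```text
time: 11.8
ee_pos: [557.1, -304.6, 67.8]
tcp_rot: [-2.948, -1.086, 0.0]
ft_force: [-0.4, 0.1, 0.5]
grip_width: 0.798
finger_force: 0.0
```

```bash
python3 tilt.py | head -2
```

```text
11.85 [ 557. -305.   68.] 0.0 [ 0. -1.  1.] [ 0. -0.  0.]
232 215 315 | 238 208 321 | 244 207 322 | 250 207 322 | 256 208 322 | 262 208 321 | 268 208 321 | 274 208 321 |
```

send_rows(steps=[[[0,0,-0.03,0],[0,0,-0.1,0],[0,0,-0.2,0],[0,0,-0.3,0],[0,0,-0.4,0],[-0.1,0,-0.45,0],[-0.15,0,-0.45,0],[-0.15,0,-0.45,0],[-0.15,0,-0.45,0]]])

```text
time: 12.6
ee_pos: [522.2, -334.2, 202.0]
tcp_rot: [-2.948, -1.083, 0.001]
ft_force: [0.2, 0.3, 0.1]
grip_width: 0.802
finger_force: 0.0
```

```bash
python3 - <<'E'
from h import *
np.set_printoptions(precision=1,suppress=True)
cal=bot.get_calibration("wrist"); im=bot.grab_frame("wrist"); p,Rm,s=tool(); print(p,s['time'])
hsv=cv2.cvtColor(im,cv2.COLOR_BGR2HSV)
m=cv2.inRange(hsv,(15,90,80),(35,255,255)); n,l,st,c=cv2.connectedComponentsWithStats(m)
for i in range(1,n):
    if st[i][4]>800:
        rc=cv2.minAreaRect(np.argwhere(l==i)[:, ::-1].astype(np.float32)); P=[onz(cal,(q[1],q[0]),110)[:2] for q in cv2.boxPoints(rc)]
        print(st[i],rc,P,onz(cal,rc[0][::-1],110))
ims={}
for c in("side","top"):
    ims[c]=bot.grab_frame(c); cal=bot.get_calibration(c)
    for t in ("tin","platform_top","poise_knob","scale"):
        for b in bot.regions_of(c,t)[:4]: print(c,t,b['location'],b['confidence'],b['region'].sum())
a=cv2.resize(ims['side'][90:320,190:390],(400,460)); b=cv2.resize(ims['top'][130:245,120:370][:, :],(400,460//2)); w=cv2.resize(im,(400,230))
cv2.imwrite('pics/j.png',np.hstack([a,np.vstack([b,w])]))
E
```

```text
[ 522.4 -333.6  201.3] 12.65
[ 234  119   62   61 3643] ((264.5, 149.0), (60.0, 61.0), 90.0) [array([ 554.4, -277. ]), array([ 585.8, -314.1]), array([ 549.3, -346.8]), array([ 516.2, -307.8])] [ 551.9 -311.   110. ]
[100 264  31  64 946] ((114.08460998535156, 295.5096740722656), (27.42150115966797, 64.18220520019531), 6.519801616668701) [array([ 319.9, -298. ]), array([ 381. , -266.7]), array([ 394.3, -287.1]), array([ 333.8, -319.8])] [ 358.2 -292.4  110. ]
[397 264  32  64 975] ((413.5042724609375, 295.4318542480469), (64.5752182006836, 27.77457618713379), 82.303955078125) [array([ 548.4, -468.9]), array([ 567. , -485.1]), array([ 526.7, -541.4]), array([ 506.9, -524.4])] [ 537.9 -504.1  110. ]
[ 174  339  338   20 3733] ((342.47747802734375, 350.3668212890625), (337.20501708984375, 18.805274963378906), 0.692362368106842) [array([ 337.8, -375.6]), array([ 355.6, -362.9]), array([ 563.4, -615. ]), array([ 549.3, -632.4])] [ 451.4 -496.2  110. ]
side tin [253.4, 289.6] 0.95 887
side tin [266.5, 341.4] 0.89 1050
side tin [286.5, 234.7] 0.76 1095
side platform_top [193.7, 264.6] 0.73 219
side platform_top [165.6, 191.4] 0.73 606
side poise_knob [150.7, 251.0] 0.47 110
side scale [172.1, 251.1] 0.84 2348
top tin [179.7, 313.4] 0.63 133
top tin [146.2, 331.1] 0.61 266
top tin [243.1, 336.1] 0.58 105
top platform_top [171.2, 176.5] 0.73 99
top platform_top [169.7, 224.9] 0.67 1121
top poise_knob [169.5, 176.0] 0.45 100
top scale [178.6, 187.4] 0.6 4724
```

View pics/j.png

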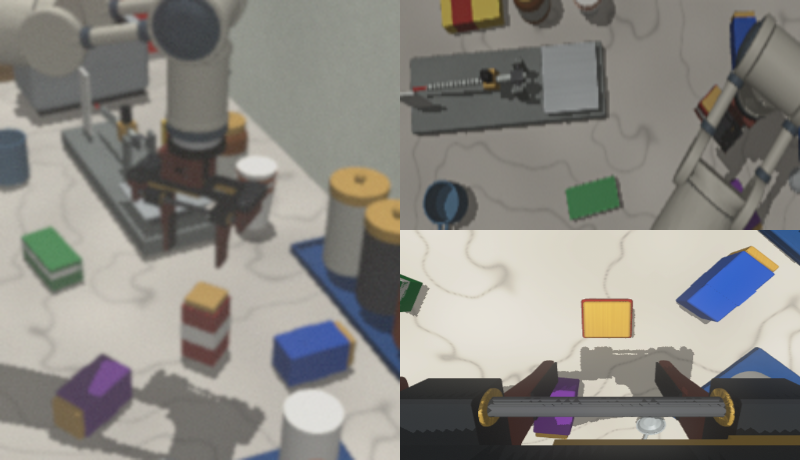

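The tin stands upright on the counter (side view around (205,325) with its lid on top; the wrist view shows a square lid). Now I'll measure the platform and scale axes from the top picture, then regrasp.

```bash
python3 - <<'E'
from h import *
np.set_printoptions(precision=1,suppress=True)
bot.grab_frame("top"); cal=bot.get_calibration("top")
for t,z in (("platform_top",76.4),("scale",40),("poise_knob",165)):
    for b in bot.regions_of("top",t)[:3]:
        rc=cv2.minAreaRect(np.argwhere(b['region'])[:, ::-1].astype(np.float32)); P=cv2.boxPoints(rc)
        print(t,round(b['confidence'],2),rc[0],rc[1],onz(cal,rc[0][::-1],z)[:2],onz(cal,b['location'],z)[:2],[onz(cal,q[::-1],z)[:2] for q in P])
p,Rm,s=tool(); print(p,Rm[:2,:2].T@(np.array([551.9,-311])-p[:2])/300,(p[2]-63)/300)
E
```

```text
platform_top 0.71 (225.71206665039062, 167.6051788330078) (34.411102294921875, 34.117496490478516) [609.6  30.8] [600.3  37.6] [array([672.7, 100.4]), array([680.3, -29.8]), array([547.3, -37.8]), array([540. ,  90.5])]
platform_top 0.33 (239.673095703125, 227.86537170410156) (16.865985870361328, 31.96692657470703) [382.2 -23. ] [377.7 -28.7] [array([401.4,  41.4]), array([424.2, -75. ]), array([363.1, -87.1]), array([340.7,  28.5])]
platform_top 0.19 (181.95611572265625, 173.30657958984375) (40.24858093261719, 132.2417449951172) [588.  196.2] [583.7 176.3] [array([650. , 453.4]), array([681.8, -48.8]), array([526.6, -58.4]), array([496.4, 435.4])]
scale 0.95 (181.15057373046875, 174.04774475097656) (39.51097869873047, 132.37791442871094) [591.5 206.6] [594.8 182.1] [array([650.9, 471.3]), array([688.9, -44.2]), array([532.5, -55.6]), array([496.3, 451.6])]
poise_knob 0.68 (176.0, 168.5) (9.0, 10.0) [589.7 199.7] [586.8 196.5] [array([606. , 217.9]), array([605.9, 182.5]), array([573.5, 181.6]), array([573.6, 216.9])]
poise_knob 0.6 (236.5, 126.0) (24.0, 19.0) [745.4 -13.8] [750.7 -27.5] [array([790.6,  20.9]), array([790.5, -48.1]), array([700.7, -48.1]), array([700.8,  20.1])]
[ 522.9 -333.8  203.2] [0.1 0. ] 0.4672686035621111
```

send_rows(steps=[[[0.123,0.005,0,0],[0.123,0.005,0.08,0],[0.123,0.005,0.2,0],[0.123,0.005,0.32,0],[0.123,0.005,0.42,0],[0.123,0.005,0.467,0],[0.123,0.005,0.467,0],[0.123,0.005,0.467,0]]], grip=1.0)

```text
time: 14.02
ee_pos: [551.9, -311.1, 63.5]
tcp_rot: [-2.948, -1.086, 0.0]
ft_force: [0.1, -0.2, 1.0]
grip_width: 0.997
finger_force: 0.0
```

send_rows(steps=[[[0,0,0,0],[0,0,0,0],[0,0,0,0],[0,0,0,0],[0,0,0,0]]], grip=0.6)

```text
time: 14.43
ee_pos: [552.3, -311.3, 64.1]
tcp_rot: [2.947, 1.085, 0.001]
ft_force: [-2.4, 1.4, 1.8]
grip_width: 0.657
finger_force: 0.7
```

send_rows(steps=[[[0,0,-0.05,0],[0,0,-0.13,0],[0,0,-0.23,0],[0,0,-0.33,0],[0,0,-0.4,0],[0,0,-0.4,0],[0,0,-0.4,0],[0,0,-0.4,0]]])

```text
time: 15.1
ee_pos: [551.4, -310.7, 180.4]
tcp_rot: [-2.945, -1.085, 0.003]
ft_force: [0.3, 0.2, -4.0]
grip_width: 0.635
finger_force: 30.0
```

```bash
python3 tilt.py | head -2; python3 -c "
from h import *
p,Rm,s=tool(); print(p,Rm[:2,:2].T@(np.array([608,31])-p[:2])/300,s['grip_width'])"
```

```text
15.15 [ 551. -311.  180.] 29.994710683822632 [ 1. -1. -4.] [-0.  0.  0.]
218 213 314 | 224 206 321 | 230 204 323 | 236 204 323 | 242 205 323 | 248 205 322 | 254 205 322 | 260 205 322 | 266 206 321 | 272 206 321 | 278 231 320 | 
[ 551.11205377 -310.52517526  179.73948766] [ 0.882834   -0.74333826] 0.6327643681012388
```

Firm grip, tin lifted level. Carrying it over the platform.

send_rows(steps=[[[0.06,-0.05,0,0],[0.15,-0.127,0,0],[0.25,-0.21,0,0],[0.35,-0.295,0,0],[0.45,-0.38,0,0],[0.55,-0.465,0,0],[0.65,-0.55,0,0],[0.75,-0.63,0,0],[0.83,-0.7,0,0],[0.883,-0.744,0,0]]])

```text
time: 15.98
ee_pos: [607.8, 34.2, 180.0]
tcp_rot: [-2.944, -1.089, 0.006]
ft_force: [1.3, -0.4, -2.9]
grip_width: 0.636
finger_force: 30.0
```

send_rows(steps=[[[0,0,0.04,0],[0,0,0.08,0],[0,0,0.1,0],[0,0,0.1,0],[0,0,0.1,0]]])

```text
time: 16.4
ee_pos: [608.0, 29.3, 151.3]
tcp_rot: [-2.948, -1.083, 0.005]
ft_force: [0.4, 0.6, -3.0]
grip_width: 0.635
finger_force: 30.0
```

```bash
python3 - <<'E'
from h import *
np.set_printoptions(precision=1,suppress=True)
p,Rm,s=tool(); print(p,s['ft_force'],s['finger_force'],s['time'])
rays=[]
for c in ("side","top"):
    bot.grab_frame(c); cal=bot.get_calibration(c)
    for b in bot.regions_of(c,"tin")[:4]: print(c,b['location'],b['confidence'],b['region'].sum())
cal=bot.get_calibration("side"); im=bot.grab_frame("side")
# expected pixels
for n,X in (("plat",(608,31,76)),("tinbase",(p[0],p[1],p[2]-63)),("tinlid",(p[0],p[1],p[2]+47))): print(n,proj(cal,X))
w=bot.grab_frame("wrist"); cv2.imwrite('pics/k.png',np.hstack([cv2.resize(im[110:240,200:330],(400,400)),cv2.resize(w,(400,400))]))
E
```

```text
[608.   29.3 151.3] [ 0.4  0.6 -3. ] 29.994826018810272 16.4
side [289.7, 234.1] 0.95 1128
side [267.3, 339.9] 0.8 1015
side [173.2, 270.9] 0.64 598
side [184.7, 252.8] 0.54 2718
top [233.4, 331.1] 0.89 525
plat [np.float64(185.4377015702423), np.float64(271.94485106970853)]
tinbase [np.float64(182.763079303848), np.float64(272.0629529689881)]
tinlid [np.float64(155.74912253003745), np.float64(271.8221381198469)]
```

View pics/k.png

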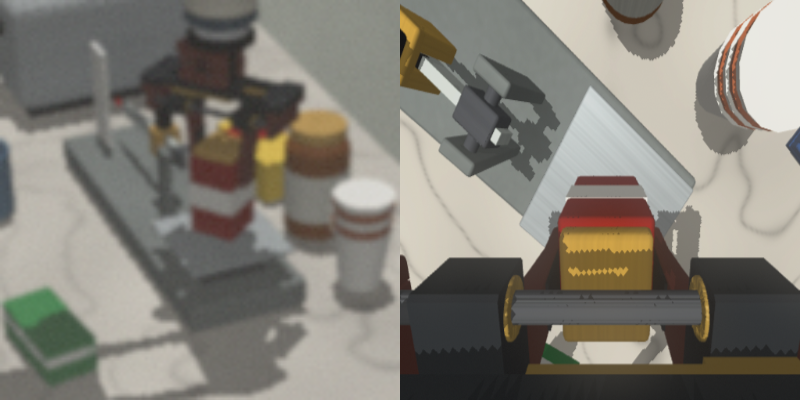

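The wrist view shows the tin's band and front face clearly ahead of the lid, so it has rotated in the grip (base forward). I won't place it like this; I'll go back to the clear counter spot, level it there and regrasp.

send_rows(steps=[[[0,0,-0.1,0],[-0.06,0.05,-0.1,0],[-0.15,0.127,-0.1,0],[-0.25,0.21,-0.1,0],[-0.35,0.295,-0.1,0],[-0.45,0.38,-0.1,0],[-0.55,0.465,-0.1,0],[-0.65,0.55,-0.1,0],[-0.72,0.61,-0.1,0],[-0.75,0.63,-0.1,0]]])

```text
time: 17.53
ee_pos: [558.9, -263.5, 183.1]
tcp_rot: [2.949, 1.079, -0.001]
ft_force: [-0.1, 1.1, -3.1]
grip_width: 0.639
finger_force: 30.0
```

send_rows(steps=[[[0,0,0,0],[0,0,0,0],[0,0,0,0]]])

```text
time: 17.78
ee_pos: [560.6, -257.7, 183.3]
tcp_rot: [-2.947, -1.088, -0.001]
ft_force: [0.1, 0.4, -3.1]
grip_width: 0.634
finger_force: 30.0
```

```bash
cat > fit.py <<'E'
from h import *
from scipy.optimize import least_squares
np.set_printoptions(precision=1,suppress=True)
cal=bot.get_calibration("wrist"); im=bot.grab_frame("wrist"); p,Rm,s=tool()
hsv=cv2.cvtColor(im,cv2.COLOR_BGR2HSV); H,S,V=cv2.split(hsv)
m=cv2.inRange(hsv,(15,90,80),(35,255,255)); n,l,st,c=cv2.connectedComponentsWithStats(m)
i=max(range(1,n),key=lambda k:st[k][4] if 180<c[k][0]<340 and st[k][1]<300 else 0)
rows=[(r,np.where(l[r]==i)[0].min(),np.where(l[r]==i)[0].max()) for r in range(st[i][1],st[i][1]+st[i][3])]
# column 264 profile: lid far edge (top face) and colour runs above it
col=''.join('Y' if 15<=h<=35 and q>90 else 'R' if (h<12 or h>170) and q>110 else 'W' if q<60 and v>150 else '.' for h,q,v in hsv[100:330,262])
import itertools; k=100; out=[]
for ch,g in itertools.groupby(col):
    L=len(list(g)); out.append((ch,k,k+L)) if L>2 else None; k+=L
print(round(s['time'],2),p,s['finger_force'],s['ft_force']); print(out); print(rows[::8])
E
python3 fit.py
```

```text
17.83 [ 560.7 -257.5  183.3] 29.995008409023285 [-0.3  0.  -2.5]
[('W', 100, 169), ('R', 170, 177), ('W', 179, 190), ('R', 191, 218), ('Y', 218, 279), ('.', 279, 312), ('Y', 312, 328)]
[(218, np.int64(213), np.int64(314)), (226, np.int64(205), np.int64(322)), (234, np.int64(204), np.int64(323)), (242, np.int64(205), np.int64(323)), (250, np.int64(205), np.int64(322)), (258, np.int64(205), np.int64(322)), (266, np.int64(206), np.int64(321)), (274, np.int64(206), np.int64(321))]
```

```bash
cat >> fit.py <<'E'
x,z=Rm[:,0],np.array([0,0,1.])
y=Rm[:,1]
def model(v,rb,rs,ra,wa,rb2,wb):
    X,Z,t=v; a=x*np.sin(t)+z*np.cos(t); b=x*np.cos(t)-z*np.sin(t); C=p+x*X+z*Z
    def w(r): # width of lid top at image row r
        q=[(lambda f,g:(f[0],abs(g[1]-f[1])))(proj(cal,C+b*u-y*25),proj(cal,C+b*u+y*25)) for u in (25,-15)]
        return q[0][1]+(r-q[0][0])/(q[1][0]-q[0][0])*(q[1][1]-q[0][1])
    return [proj(cal,C-a*110+b*28)[0]-rb,proj(cal,C-a*12+b*28)[0]-rs,2*(w(ra)-wa),2*(w(rb2)-wb)]
import sys
if len(sys.argv)>1:
    o=[float(q) for q in sys.argv[1:]]
    r=least_squares(model,[0,45,-.2],args=o); X,Z,t=r.x; print('X,Z',r.x[:2],'tilt',np.degrees(t),r.fun)
    a=np.array([np.sin(t),np.cos(t)]);b=np.array([np.cos(t),-np.sin(t)]); C=np.array([X,Z])
    P=np.array([0,19.]); print('grasp in tin: above base',110-np.dot(C-P,a),'b',-np.dot(C-P,b))
    for u in(28,-28): E=C-110*a+u*b; print('base edge',u,'rel grasp',E-P,'world z',E[1]+p[2])
E
python3 fit.py 170 218 232 118.5 272 115.5
```

```text
17.88 [ 560.7 -257.4  183.3] 29.994800090789795 [ 0.  -0.1 -3.2]
[('W', 100, 169), ('R', 170, 177), ('W', 179, 190), ('R', 191, 218), ('Y', 218, 279), ('.', 279, 312), ('Y', 312, 328)]
[(218, np.int64(213), np.int64(314)), (226, np.int64(205), np.int64(322)), (234, np.int64(204), np.int64(323)), (242, np.int64(205), np.int64(323)), (250, np.int64(205), np.int64(322)), (258, np.int64(205), np.int64(322)), (266, np.int64(206), np.int64(321)), (274, np.int64(206), np.int64(321))]
X,Z [-7.2 39.7] tilt -1.7787322448773453 [ 0.5 -0.3  1.7 -1.7]
grasp in tin: above base 89.07568423769037 b 6.589541175497215
base edge 28 rel grasp [ 24.2 -88.4] world z 113.93028805605626
base edge -28 rel grasp [-31.8 -90.1] world z 112.19206218304625
```

The fit with the calibration (the wrist camera is itself tilted) shows the tin only about 2° off vertical, with its base 70 mm below the TCP. So my reading of the picture was wrong, and the tin can be placed. Returning to the platform.

send_rows(steps=[[[0.06,-0.05,0,0],[0.15,-0.127,0,0],[0.25,-0.21,0,0],[0.35,-0.295,0,0],[0.45,-0.38,0,0],[0.55,-0.465,0,0],[0.65,-0.55,0,0],[0.72,-0.61,0,0],[0.75,-0.63,0,0],[0.75,-0.63,0,0]]])

```text
time: 18.72
ee_pos: [608.8, 34.7, 183.1]
tcp_rot: [-2.944, -1.094, -0.001]
ft_force: [-0.5, 0.4, -2.7]
grip_width: 0.636
finger_force: 30.0
```

send_rows(steps=[[[0,0,0.04,0],[0,0,0.07,0],[0,0,0.09,0],[0,0,0.1,0],[0,0,0.11,0],[0,0,0.115,0],[0,0,0.12,0],[0,0,0.12,0],[0,0,0.12,0]]])

```text
time: 19.47
ee_pos: [608.9, 30.5, 147.4]
tcp_rot: [2.948, 1.086, 0.001]
ft_force: [-0.9, -0.4, -2.8]
grip_width: 0.639
finger_force: 30.0
```

```bash
python3 fit.py; python3 -c "
from h import *
np.set_printoptions(precision=1,suppress=True)
im=bot.grab_frame('top');cal=bot.get_calibration('top')
for b in bot.regions_of('top','platform_top')[:1]:print(b['confidence'],b['region'].sum())"
```

```text
19.52 [608.9  30.6 147.4] 29.994817078113556 [ 0.1  0.6 -3.6]
[('W', 100, 169), ('.', 169, 176), ('W', 179, 190), ('R', 191, 218), ('Y', 218, 279), ('.', 279, 312), ('Y', 312, 328)]
[(218, np.int64(213), np.int64(314)), (226, np.int64(205), np.int64(322)), (234, np.int64(204), np.int64(323)), (242, np.int64(205), np.int64(323)), (250, np.int64(205), np.int64(322)), (258, np.int64(205), np.int64(322)), (266, np.int64(206), np.int64(321)), (274, np.int64(206), np.int64(321))]
0.76 270
```

Base is just above the platform. Lowering in small steps and watching the force.

send_rows(steps=[[[0,0,0.007,0],[0,0,0.014,0],[0,0,0.021,0],[0,0,0.028,0],[0,0,0.035,0],[0,0,0.04,0],[0,0,0.04,0]]])

```text
time: 20.2
ee_pos: [608.6, 30.7, 134.5]
tcp_rot: [-2.948, -1.086, 0.001]
ft_force: [-0.7, -0.1, -2.8]
grip_width: 0.635
finger_force: 30.0
```

send_rows(steps=[[[0,0,0.005,0],[0,0,0.01,0],[0,0,0.015,0],[0,0,0.015,0],[0,0,0.015,0]]])

```text
time: 20.62
ee_pos: [608.7, 30.7, 130.4]
tcp_rot: [-2.948, -1.086, 0.0]
ft_force: [-0.5, -0.4, -2.2]
grip_width: 0.635
finger_force: 30.0
```

send_rows(steps=[[[0,0,0.004,0],[0,0,0.008,0],[0,0,0.008,0],[0,0,0.008,0]]])

```text
time: 20.95
ee_pos: [608.8, 30.6, 128.0]
tcp_rot: [-2.948, -1.086, 0.0]
ft_force: [-0.1, -0.0, -1.1]
grip_width: 0.64
finger_force: 30.0
```

send_rows(steps=[[[0,0,0.003,0],[0,0,0.006,0],[0,0,0.006,0],[0,0,0.006,0]]])

```text
time: 21.28
ee_pos: [608.8, 30.7, 126.3]
tcp_rot: [2.948, 1.086, 0.0]
ft_force: [-0.3, 0.7, -1.3]
grip_width: 0.636
finger_force: 30.0
```

```bash
python3 fit.py
```

```text
21.33 [608.8  30.6 126.3] 29.995248913764954 [-0.5  0.1 -1.6]
[('W', 100, 169), ('.', 169, 178), ('W', 178, 190), ('R', 191, 218), ('Y', 218, 279), ('.', 279, 312), ('Y', 312, 328)]
[(218, np.int64(213), np.int64(314)), (226, np.int64(205), np.int64(322)), (234, np.int64(204), np.int64(323)), (242, np.int64(205), np.int64(322)), (250, np.int64(205), np.int64(322)), (258, np.int64(205), np.int64(322)), (266, np.int64(206), np.int64(321)), (274, np.int64(206), np.int64(321))]
```

send_rows(steps=[[[0,0,0.004,0],[0,0,0.007,0],[0,0,0.007,0],[0,0,0.007,0]]])

```text
time: 21.67
ee_pos: [608.8, 30.7, 124.8]
tcp_rot: [2.948, 1.086, 0.001]
ft_force: [-1.5, 0.2, 2.8]
grip_width: 0.637
finger_force: 30.0
```

send_rows(steps=[[[0,0,0.004,0],[0,0,0.007,0],[0,0,0.007,0],[0,0,0.007,0]]])

```text
time: 22.0
ee_pos: [608.9, 30.7, 124.7]
tcp_rot: [2.947, 1.086, 0.003]
ft_force: [-5.5, 0.5, 10.2]
grip_width: 0.635
finger_force: 30.0
```

send_rows(steps=[[[0,0,0.004,0],[0,0,0.007,0],[0,0,0.007,0],[0,0,0.007,0]]])

```text
time: 22.33
ee_pos: [609.1, 30.7, 124.6]
tcp_rot: [2.947, 1.086, 0.005]
ft_force: [-6.8, -0.2, 16.6]
grip_width: 0.634
finger_force: 30.0
```

Bottomed, with the platform at its lowest stop. I'll back off the overpress and release gently.

send_rows(steps=[[[0,0,-0.005,0],[0,0,-0.01,0],[0,0,-0.01,0]]])

```text
time: 22.58
ee_pos: [609.1, 30.7, 124.7]
tcp_rot: [2.947, 1.086, 0.003]
ft_force: [-2.8, 0.4, 8.9]
grip_width: 0.634
finger_force: 30.0
```

send_rows(steps=[[[0,0,0,0],[0,0,0,0],[0,0,0,0]]], grip=0.637)

```text
time: 22.83
ee_pos: [609.2, 30.8, 123.5]
tcp_rot: [2.948, 1.086, 0.002]
ft_force: [0.2, 0.8, 2.8]
grip_width: 0.637
finger_force: 2.4
```

send_rows(steps=[[[0,0,0,0],[0,0,0,0],[0,0,0,0],[0,0,0,0],[0,0,0,0],[0,0,0,0],[0,0,0,0]]], grip=0.8)

```text
time: 23.42
ee_pos: [608.7, 30.6, 122.9]
tcp_rot: [-2.948, -1.086, 0.0]
ft_force: [0.5, -0.2, 0.0]
grip_width: 0.798
finger_force: 0.0
```

send_rows(steps=[[[0,0,-0.03,0],[0,0,-0.1,0],[0,0,-0.2,0],[0,0,-0.3,0],[0,0,-0.4,0],[-0.1,0,-0.45,0],[-0.2,0,-0.45,0],[-0.2,0,-0.45,0],[-0.2,0,-0.45,0]]])

```text
time: 24.17
ee_pos: [562.8, -8.9, 259.6]
tcp_rot: [2.948, 1.083, 0.004]
ft_force: [-0.3, -0.0, 0.7]
grip_width: 0.801
finger_force: 0.0
```

```bash
python3 - <<'E'
from h import *
np.set_printoptions(precision=1,suppress=True)
cal=bot.get_calibration("wrist"); im=bot.grab_frame("wrist"); p,Rm,s=tool(); print(p,s['time'])
hsv=cv2.cvtColor(im,cv2.COLOR_BGR2HSV)
m=cv2.inRange(hsv,(15,90,80),(35,255,255)); n,l,st,c=cv2.connectedComponentsWithStats(m)
for i in range(1,n):
    if st[i][4]>150:
        rc=cv2.minAreaRect(np.argwhere(l==i)[:, ::-1].astype(np.float32)); print(st[i],rc,onz(cal,rc[0][::-1],170))
print(proj(cal,(608,31,60)),'plat')
for t in ("tin","poise_knob","pointer_tip","index_mark","platform_top"):
    for b in bot.regions_of("wrist",t)[:2]: print(t,b['location'],b['confidence'],b['region'].sum(),cv2.boundingRect(b['region'].astype(np.uint8)))
cv2.imwrite('pics/l.png',im)
E
```

```text
[563.1  -8.3 258.7] 24.2167
[ 64   0  45  23 525] ((86.8941650390625, 5.583940505981445), (46.21533966064453, 18.667373657226562), 25.016895294189453) [588.9 179.7 170. ]
[ 232   89   63   64 3949] ((263.0, 120.49998474121094), (61.99999237060547, 62.99999237060547), 0.0) [609.4  29.9 170. ]
[100 264  31  64 948] ((114.09105682373047, 295.4532470703125), (27.42150115966797, 64.2957534790039), 6.519801616668701) [401.7  32.8 170. ]
[397 264  32  64 975] ((413.53118896484375, 295.6308898925781), (64.1734619140625, 27.77457618713379), 82.303955078125) [ 579.1 -177.2  170. ]
[ 196  343  316   16 3489] ((353.5, 350.5), (15.0, 315.0), 90.0) [ 500.4 -177.3  170. ]
[np.float64(117.76346242372414), np.float64(261.42094524184967)] plat
tin [116.8, 263.9] 0.82 4451 (229, 85, 68, 69)
tin [251.4, 505.6] 0.59 54 (504, 248, 8, 11)
poise_knob [6.9, 93.3] 0.79 539 (65, 0, 51, 24)
pointer_tip [26.0, 139.7] 0.79 2270 (65, 0, 115, 63)
index_mark [64.0, 193.1] 0.81 29193 (0, 0, 351, 202)
platform_top [87.8, 259.7] 0.65 8954 (185, 33, 156, 162)
```

The tin stands squarely on the platform: its lid is at (609,30) against a platform centre of (608,31). Next I'll turn the gripper across the beam and look at the poise.

send_rows(steps=[[[0.1,-0.14,0,0.2],[0.2,-0.28,0,0.4],[0.3,-0.42,0,0.6],[0.4,-0.57,0,0.8],[0.4,-0.57,0,1.0],[0.4,-0.57,0,1.0],[0.4,-0.57,0,1.0]]], grip=0.5)

```text
time: 25.05
ee_pos: [542.9, 202.2, 257.2]
tcp_rot: [3.127, 0.295, -0.002]
ft_force: [-0.4, 0.3, -0.3]
grip_width: 0.5
finger_force: 0.0
```

send_rows(steps=[[[0,0,0,0.1],[0,0,0,0.24],[0,0,0,0.24]]])

```text
time: 25.3
ee_pos: [543.9, 198.6, 257.8]
tcp_rot: [3.14, 0.085, -0.001]
ft_force: [0.8, -1.2, 0.1]
grip_width: 0.501
finger_force: 0.0
```

```bash
cat > poise.py <<'E'
from h import *
np.set_printoptions(precision=1,suppress=True)
cal=bot.get_calibration("wrist"); im=bot.grab_frame("wrist"); p,Rm,s=tool(); print(p,Rm[:,0],s['time'])
for t,z in (("poise_knob",174),("pointer_tip",150),("index_mark",150),("scale",40)):
    for b in bot.regions_of("wrist",t)[:2]:
        print(t,b['location'],round(b['confidence'],2),b['region'].sum(),cv2.boundingRect(b['region'].astype(np.uint8)),onz(cal,b['location'],z))
hsv=cv2.cvtColor(im,cv2.COLOR_BGR2HSV)
for nm,lo,hi,z in(("green",(45,80,50),(85,255,255),125),("red",(0,150,90),(8,255,255),150),("brass",(15,90,80),(35,255,255),150),("black",(0,0,0),(180,255,40),180)):
    n,l,st,c=cv2.connectedComponentsWithStats(cv2.inRange(hsv,lo,hi))
    for i in range(1,n):
        if st[i][4]>25 and st[i][1]<260: print(nm,st[i],c[i][::-1],onz(cal,c[i][::-1],z))
import sys
cv2.imwrite('pics/%s.png'%sys.argv[1],im)
E
python3 poise.py m
```

```text
[543.9 198.5 257.9] [ 1.   0.1 -0. ] 25.35
poise_knob [129.2, 260.8] 0.67 1375 (242, 109, 36, 42) [598.4 202.8 174. ]
poise_knob [7.4, 330.4] 0.25 459 (309, 0, 50, 13) [685.8 157.9 174. ]
pointer_tip [133.5, 248.7] 0.57 4915 (35, 109, 314, 43) [592.8 213.1 150. ]
pointer_tip [105.0, 388.1] 0.22 7672 (354, 61, 126, 119) [622.6  97.4 150. ]
index_mark [121.9, 245.0] 0.62 45427 (0, 54, 482, 134) [602.4 216.7 150. ]
scale [121.8, 249.2] 0.65 44919 (0, 54, 481, 134) [598.4 217.8  40. ]
green [ 40 152  47   3 104] [152.9  62.9] [563.3 389.8 125. ]
red [160   0  30   3  58] [  0.6 171.1] [691.  277.3 150. ]
red [425  80  62  90 692] [120.5 449.4] [612.8  43.4 150. ]
red [ 35 132  40   7 243] [135.3  55.3] [582.5 378.7 150. ]
brass [135   0  39  20 452] [  9.  153.8] [684.5 290.9 150. ]
brass [208   0  61  15 707] [  5.6 237.7] [690.3 225.7 150. ]
brass [ 434   84   78   85 4142] [125.9 475.8] [609.6  20.1 150. ]
brass [242 111  35  41 642] [127.5 255.9] [598.2 207.2 150. ]
```

```bash
python3 - <<'E'
from h import *
np.set_printoptions(precision=1,suppress=True)
im=cv2.imread('pics/m.png'); hsv=cv2.cvtColor(im,cv2.COLOR_BGR2HSV)
for r in range(104,160,3): print(r,''.join('Y' if 15<=h<=35 and s>90 and v>80 else '#' if v<75 else 'o' if s>60 else '-' if v<150 else '.' for h,s,v in hsv[r,230:300]))
cal=bot.get_calibration("wrist")
for X in ((598,200,185),(598,200,174),(602,146,140)): print(X,proj(cal,X))
E
```

```text
104 ......................................................................
107 ......................................................................
110 ................----------------------------.-........................
113 ............YYYYYYYYYYYYYYYYYYYYYYYYYYYYYYYYYYY.......................
116 ............YYYYYYYYYYYYYYYYYYYYYYYYYYYYYYYYYYY-......................
119 ............YYYYYYYYYYYYYYYYYYYYYYYYYYYYYYYYYYY-------------------....
122 ............oYYYYYYYo##########################--------------------...
125 ....----------YYYYYY############################-----------...........
128 ........--....oYYYYY############################--.-..--..............
131 ........-#....oYYYYY############################--...-.--.-...........
134 ........-#.....YYYYYo###########################-----------...........
137 -------------YYYYYYYo############################---------------------
140 .............YYYYYYYo############################---------------------
143 .............YYYYYYYYYo#########################----------------------
146 ..............YYYYYYYYYYY####################oY-------------------...-
149 ...............YYYYYYYYYYYYYYYYYYYYYYYYYYYYYYYo.......................
152 ......................................................................
155 ......................................................................
158 ......................................................................
(598, 200, 185) [np.float64(130.68282908687596), np.float64(265.3901830146415)]
(598, 200, 174) [np.float64(129.76949591671794), np.float64(265.31468918018766)]
(602, 146, 140) [np.float64(126.31200480015247), np.float64(326.32245435531775)]
```

The black knob is at rows 122–147, columns 251–277, which puts it at about (595.5, 201, z≈174). Going down to grip it.

send_rows(steps=[[[0.09,0,0,0],[0.172,0.001,0,0],[0.172,0.001,0.05,0],[0.172,0.001,0.13,0],[0.172,0.001,0.21,0],[0.172,0.001,0.28,0],[0.172,0.001,0.32,0],[0.172,0.001,0.32,0],[0.172,0.001,0.32,0]]])

```text
time: 26.3
ee_pos: [594.9, 202.2, 162.1]
tcp_rot: [3.14, 0.089, -0.001]
ft_force: [-0.2, 0.3, 0.0]
grip_width: 0.501
finger_force: 0.0
```

send_rows(steps=[[[0,0,0,0],[0,0,0,0],[0,0,0,0],[0,0,0,0],[0,0,0,0],[0,0,0,0]]], grip=0.2)

```text
time: 26.8
ee_pos: [595.5, 202.7, 162.6]
tcp_rot: [-3.139, -0.089, -0.002]
ft_force: [1.9, 1.2, 1.3]
grip_width: 0.242
finger_force: 29.0
```

Gripped (opening about 21 mm). Sliding it about 80 mm outward, then releasing to read the pointer.

send_rows(steps=[[[0,-0.03,0,0],[0,-0.07,0,0],[-0.001,-0.11,0,0],[-0.002,-0.15,0,0],[-0.003,-0.19,0,0],[-0.003,-0.23,0,0],[-0.004,-0.26,0,0],[-0.004,-0.27,0,0],[-0.004,-0.27,0,0]]])

```text
time: 27.55
ee_pos: [589.3, 285.2, 162.2]
tcp_rot: [-3.139, -0.092, -0.002]
ft_force: [4.0, 1.0, -0.6]
grip_width: 0.23
finger_force: 29.7
```

send_rows(steps=[[[0,0,0,0],[0,0,0,0],[0,0,0,0],[0,0,0,0],[0,0,-0.1,0],[0,0,-0.2,0],[-0.1,0,-0.3,0],[-0.17,0,-0.32,0],[-0.17,0,-0.32,0],[-0.17,0,-0.32,0]]], grip=0.5)

```text
time: 28.38
ee_pos: [538.0, 280.4, 259.6]
tcp_rot: [-3.139, -0.09, -0.004]
ft_force: [0.5, 0.1, -0.0]
grip_width: 0.499
finger_force: 0.0
```

send_rows(steps=[[[0,0,0,0],[0,0,0,0],[0,0,0,0],[0,0,0,0],[0,0,0,0],[0,0,0,0]]])

```text
time: 28.88
ee_pos: [538.5, 280.2, 257.5]
tcp_rot: [3.14, 0.089, -0.001]
ft_force: [0.1, 0.4, -1.0]
grip_width: 0.5
finger_force: 0.0
```

```bash
python3 poise.py n | grep -v brass; python3 - <<'E'
from h import *
np.set_printoptions(precision=1,suppress=True)
for c in("side","top"):
    im=bot.grab_frame(c); cal=bot.get_calibration(c); hsv=cv2.cvtColor(im,cv2.COLOR_BGR2HSV)
    for z in (95,125,155): print(c,z,proj(cal,(582,396,z)))
    r0,c0=map(int,proj(cal,(582,396,125)))
    for r in range(r0-16,r0+16): print(r,''.join('R' if (h<9 or h>171) and s>110 and v>60 else 'G' if 40<h<90 and s>70 else 'Y' if 15<=h<=35 and s>90 else '.' if v>120 else '-' for h,s,v in hsv[r,c0-22:c0+22]))
E
```

```text
[538.5 280.2 257.7] [ 1.   0.1 -0. ] 28.9333
poise_knob [128.3, 262.2] 0.79 1375 (244, 110, 35, 42) [593.8 283.5 174. ]
poise_knob [131.7, 277.6] 0.56 4490 (137, 111, 302, 42) [591.8 271.4 174. ]
pointer_tip [131.3, 277.4] 0.85 4451 (137, 111, 302, 41) [590.6 270.4 150. ]
index_mark [121.3, 315.8] 0.92 43907 (98, 54, 414, 133) [600.7 238.5 150. ]
green [127 151  48   2  91] [151.5 151.2] [563.5 387.6 125. ]
red [138 130  38   6 213] [132.7 157.1] [583.7 373.1 150. ]
black [  6   0  39 156 691] [72.3 24.5] [624.3 457.7 180. ]
side 95 [np.float64(141.28376319156553), np.float64(237.40402834454017)]
side 125 [np.float64(134.88138534246877), np.float64(237.04844496014945)]
side 155 [np.float64(128.3665547129569), np.float64(236.6866160305587)]
118 --------------------------------------------
119 --------------------------------------------
120 --------------------------------------------
121 --------------------------------------------
122 --------------------------------------------
123 ---------------..---------------------------
124 --------------....--------------------------
125 ---
[... 2302 characters left out ...]
...-----------
174 ----------------------------......----------
175 ----------------------------......----------
176 -----------------------------......---------
177 -----------------------------......---------
178 ------------------------------......--------
179 ------------------------------......--------
180 -------------------------------......-------
181 -------------------------------......-------
182 --------------------------------......------
183 --------------------------------......------
184 ---------------------------------......-----
185 -----------.....------------------.....-----
186 -.....-----......---....----------......----
187 .........................----------.....----
```

```bash
python3 - <<'E'
from h import *
np.set_printoptions(precision=1,suppress=True)
cal=bot.get_calibration("wrist"); p,Rm,s=tool(); c0=np.array(cal['position'])-p
Rc=np.array(cal['rotation']); Rc=Rc if Rc.shape==(3,3) else R.from_rotvec(Rc).as_matrix(); print('axis',Rc[:,2],c0,s['q'])
for T in ((540,280,258),(620,330,258),(640,330,210),(660,330,210),(600,330,195),(560,330,195)):
    c=dict(cal); c['position']=np.array(T)+c0
    print(T,[np.array(proj(c,X)) for X in ((582,390,125),(582,390,140),(560,390,125),(560,390,178))])
im=cv2.imread('pics/n.png'); hsv=cv2.cvtColor(im,cv2.COLOR_BGR2HSV)
for r in range(126,166,2): print(r,''.join('R' if (h<9 or h>171) and s>110 and v>60 else 'G' if 40<h<90 and s>70 else 'w' if v>190 and s<30 else '.' if v>120 else '-' for h,s,v in hsv[r,100:200]))
E
```

```text
axis [-0.3 -0.  -1. ] [ 69.2   3.  162. ] [0.4 0.1 1.1 0.  1.9 1.9]
(540, 280, 258) [array([133.3, 148.1]), array([134.5, 142. ]), array([156.6, 149. ]), array([166.4, 124.9])]
(620, 330, 258) [array([216.8, 201.1]), array([222., 198.]), array([237.1, 201. ]), array([261.7, 188.9])]
(640, 330, 210) [array([256.9, 190.2]), array([265.2, 186. ]), array([279.5, 190.3]), array([318.2, 173.5])]
(660, 330, 210) [array([277.5, 190.3]), array([286.8, 186.2]), array([299.2, 190.4]), array([341.5, 174. ])]
(600, 330, 195) [array([219.4, 185.7]), array([226.3, 180.8]), array([245.1, 185.9]), array([279.7, 165.9])]
(560, 330, 195) [array([169.7, 185.3]), array([173.7, 180.1]), array([197.6, 185.5]), array([221.3, 164.3])]
126 wwwwwwwwwwwwwwwwwwwwwwwwwwwwwwwwwwwwwwwwwwwwwwwwwwww................................................
128 wwwwwwwwwwwwwwwwwwwwwwwwwwwwwwwwwwwwwwwwwwwwwwwwwwww........................wwww.--.wwwwwwww.-.wwwww
130 wwwwwwwwwwwwwwwwwwwwwwwwwwwwwwwwwwww..RRRRRRRRRRRRRRRRRRRRRRRRRRRRRRRRRRRRRRwwwww--wwwwwwwww.--wwwww
132 wwwwwwwwwwwwwwwwwwwwwwwwwwwwwwwwwwww.RRRRRRRRRRRRRRRRRRRRRRRR
[... 1019 characters left out ...]
GGGGGGGGGGGGGGGGGGGGGGGGGGGGGGGGGGGGGGGGGGGG.............-------------
154 wwwwwwwwwwwwwwwwwwwwww............................-----------......................-----------------
156 wwwwwwwwwwwwwww..........................-------------------........................----------------
158 wwwwwwwww...............................--------------........................................---...
160 www.................................................................................................
162 wwwwwwwwwwwwwwwwwwwwwwwwwwwwwwwwwwwwwwwwwwwwwwwwwwwwwwwwwwwww.......................................
164 wwwwwwwwwwwwwwwwwwwwwwwwwwwwwwwwwwwwwwwwwwwwwwwwwwwwwwwwwwwww.......................................
```

The wrist picture resolves the red pointer (row 133) and the green mark (row 152). I'll take a second, more oblique view to get their relative height.

send_rows(steps=[[[0.1,-0.09,0.05,0],[0.215,-0.19,0.155,0],[0.215,-0.19,0.155,0],[0.215,-0.19,0.155,0],[0.215,-0.19,0.155,0],[0.215,-0.19,0.155,0]]])

```text
time: 29.73
ee_pos: [599.4, 340.5, 213.0]
tcp_rot: [-3.14, -0.089, -0.002]
ft_force: [-0.8, -0.7, 0.3]
grip_width: 0.501
finger_force: 0.0
```

```bash
cat > ptr.py <<'E'
from h import *
from scipy.optimize import brentq
np.set_printoptions(precision=1,suppress=True)
cal=bot.get_calibration("wrist"); im=bot.grab_frame("wrist"); p,Rm,s=tool(); print(round(s['time'],2),p)
hsv=cv2.cvtColor(im,cv2.COLOR_BGR2HSV)
def comp(lo,hi,z):
    m=cv2.inRange(hsv,lo,hi); n,l,st,c=cv2.connectedComponentsWithStats(m)
    t=proj(cal,(575,385,z)); k=min((i for i in range(1,n) if st[i][4]>40),key=lambda i:np.hypot(c[i][1]-t[0],c[i][0]-t[1]))
    return st[k],c[k][::-1],l==k
rs,rc,rm=comp((0,110,60),(9,255,255),125); gs,gc,gm=comp((40,70,30),(90,255,255),125)
print('red',rs,rc,'green',gs,gc)
for r in range(int(min(rc[0],gc[0]))-14,int(max(rc[0],gc[0]))+16,2): print(r,''.join('R' if (h<9 or h>171) and q>110 and v>60 else 'G' if 40<h<90 and q>70 else 'w' if v>190 and q<30 else '.' if v>120 else '-' for h,q,v in hsv[r,int(gc[1])-45:int(gc[1])+45]))
# height: plate face 22 mm to -x of the beam line; beam line x from knob line
d=np.array([-.065,.998]); nrm=np.array([.998,.065])
for bx in (580,582,584):
    # pointer on plane through (bx,390), plate 22 mm (face ~21) behind
    def hit(px,off):
        o,v=ray(cal,px); b=np.array([bx,390])+nrm*off; t=np.dot(b-o[:2],nrm)/np.dot(v[:2],nrm); return o+t*v
    print(bx,'pointer',hit(rc,0),'mark',hit(gc,-22))
E
python3 ptr.py
```

```text
29.78 [599.4 340.4 213.9]
red [195 215  45   9 262] [218.5 217.1] green [180 231  21   5  92] [233.1 190.4]
204 wwwwwwwwwwwwwwwwwwwwwwwwwwwwwwwwwwwwwwwwwwwwwwwwww........................................
206 wwwwwwwwwwwwwwwwwwwwwwwwwwwwwwwwwwwwwwwwwwwwwwwwww........................................
208 wwwwwwwwwwwwwwwwwwwwwwwwwwwwwwwwwwwwwwwwwwwwwwwwww........................................
210 wwwwwwwwwwwwwwwwwwwwwwwwwwwwwwwwwwwwwwwwwwwwwwwwww........................................
212 wwwwwwwwwwwwwwwwwwwwwwwwwwwwwwwwwwwwwwwwwwwwwwwww.........................................
214 wwwwwwwwwwwwwwwwwwwwwwwwwwwwwwwwwwwwwwwwwwwwwww.....................................------
216 wwwwwwwwwwwwwwwwwwwwwwwwwwwwwwwwwwwwwwwwwwwwww......RRRRRRRRRRRRRRRRRRRRRRRRRRRRRRRRRRRRRR
218 wwwwwwwwwwwwwwwwwwwwwwwwwwwwwwwwwwwwwwwwwwww......RRRRRRRRRRRRRRRR---------RRRRRRRRRRRRRRR
220 wwwwwwwwwwwwwwwwwwwwwwwwwwwwwwwwwwwwwwwwwww.......RRRRRRRRRRRRR-------------R--RRRRRRRRRRR
222 wwwwwwwwwwwwwwwwwwwwwwwwwwwwwwwwwwwwwwwwww.........RRRRRRRRRRR------------------RRRRRRRRR.
224 wwwwwwwwwwwwwwwwwwwwwwwwwwwwwwwwwwwwww
[... 663 characters left out ...]
................-----------------------------.........
240 wwwwwwwwwwwwwwwwwwwwwwwwwwwww......................------------------------------.........
242 wwwwwwwwwwwwwwwwwwwwwwwwwwww.....................--------------------------------.........
244 wwwwwwwwwwwwwwwwwwwwwwwwww......................---------------------------------.........
246 wwwwwwwwwwwwwwwwwwwwwwwww.....................-----------------------------------.........
248 ---------------------------------...........-------------------------------------.........
580 pointer [580.9 376.7 135.3] mark [557.  403.9 112.2]
582 pointer [582.9 375.9 141. ] mark [559.1 402.8 117.1]
584 pointer [585.  375.2 146.6] mark [561.2 401.7 122. ]
```

The pointer is clearly above the mark (about +16 to 24 mm, tilt ≈ +0.085). I'll regrip the knob and slide it about 27 mm further out.

send_rows(steps=[[[-0.02,0.1,0,0],[-0.045,0.19,0,0],[-0.045,0.19,0,0],[-0.045,0.19,0.04,0],[-0.045,0.19,0.1,0],[-0.045,0.19,0.155,0],[-0.045,0.19,0.155,0],[-0.045,0.19,0.155,0]]])

```text
time: 30.45
ee_pos: [588.5, 283.5, 164.1]
tcp_rot: [3.14, 0.09, -0.003]
ft_force: [-0.6, 0.0, -0.1]
grip_width: 0.501
finger_force: 0.0
```

send_rows(steps=[[[0,0,0,0],[0,0,0,0],[0,0,0,0],[0,0,0,0],[0,0,0,0]]], grip=0.2)

```text
time: 30.87
ee_pos: [589.5, 283.6, 165.5]
tcp_rot: [-3.139, -0.089, -0.002]
ft_force: [0.9, 0.3, -1.4]
grip_width: 0.234
finger_force: 29.6
```

send_rows(steps=[[[0,-0.02,0,0],[0,-0.05,0,0],[-0.001,-0.08,0,0],[-0.001,-0.09,0,0],[-0.001,-0.09,0,0],[-0.001,-0.09,0,0]]])

```text
time: 31.37
ee_pos: [587.5, 311.1, 165.1]
tcp_rot: [-3.139, -0.091, -0.001]
ft_force: [2.6, 0.6, -1.1]
grip_width: 0.233
finger_force: 29.7
```

send_rows(steps=[[[0,0,0,0],[0,0,0,0],[0,0,0,0],[0,0,0,0],[0,0,-0.06,0],[0,0,-0.155,0],[0.045,-0.1,-0.155,0],[0.045,-0.1,-0.155,0],[0.045,-0.1,-0.155,0],[0.045,-0.1,-0.155,0]]], grip=0.5)

```text
time: 32.2
ee_pos: [598.9, 340.4, 210.7]
tcp_rot: [3.139, 0.089, -0.002]
ft_force: [-0.5, -1.0, 0.8]
grip_width: 0.501
finger_force: 0.0
```

send_rows(steps=[[[0,0,0,0],[0,0,0,0],[0,0,0,0],[0,0,0,0],[0,0,0,0],[0,0,0,0]]])

```text
time: 32.7
ee_pos: [599.1, 340.6, 211.7]
tcp_rot: [-3.14, -0.089, -0.0]
ft_force: [0.3, -0.4, 0.5]
grip_width: 0.502
finger_force: 0.0
```

```bash
python3 ptr.py
```

```text
32.75 [599.2 340.7 211.6]
red [199 208  41   8 301] [211.3 218.8] green [179 231  22   6 104] [233.4 189.7]
197 wwwwwwwwwwwwwwwwwwwwwwwwwwwwwwwwwwwwwwwwwwwwwwwwww........................................
199 wwwwwwwwwwwwwwwwwwwwwwwwwwwwwwwwwwwwwwwwwwwwwwwwww........................................
201 wwwwwwwwwwwwwwwwwwwwwwwwwwwwwwwwwwwwwwwwwwwwwwwwww........................................
203 wwwwwwwwwwwwwwwwwwwwwwwwwwwwwwwwwwwwwwwwwwwwwwwwww........................................
205 wwwwwwwwwwwwwwwwwwwwwwwwwwwwwwwwwwwwwwwwwwwwwwwwwww.......................................
207 wwwwwwwwwwwwwwwwwwwwwwwwwwwwwwwwwwwwwwwwwwwwwwwwwww..................................-.---
209 wwwwwwwwwwwwwwwwwwwwwwwwwwwwwwwwwwwwwwwwwwwwwwwwwww.....RRRRRRRRRRRRRRRRRRRRRRRRRRRRRRRRRR
211 wwwwwwwwwwwwwwwwwwwwwwwwwwwwwwwwwwwwwwwwwwwwwwwwww......RRRRRRRRRRRRRRRRRRRRRRRRRRRRRRRRRR
213 wwwwwwwwwwwwwwwwwwwwwwwwwwwwwwwwwwwwwwwwwwwwwwwww.......RRRRRRRRRRRRRRRRRRRRRRRRRRRRRRRRRR
215 wwwwwwwwwwwwwwwwwwwwwwwwwwwwwwwwwwwwwwwwwwwwwww.........RRRRRRRRRRRRRRRRRRRRR-----------..
217 wwwwwwwwwwwwwwwwwwwwwwwwwwwwwwwwwwwwww
[... 948 characters left out ...]
..................----------------------------........
239 wwwwwwwwwwwwwwwwwwwwwwwwwwwwwww......................-----------------------------........
241 wwwwwwwwwwwwwwwwwwwwwwwwwwwww......................-------------------------------........
243 wwwwwwwwwwwwwwwwwwwwwwwwwwww.....................---------------------------------........
245 wwwwwwwwwwwwwwwwwwwwwwwwwww.....................----------------------------------........
247 ..........................-------.............------------------------------------........
580 pointer [580.8 377.9 116.3] mark [557.  404.3 112.4]
582 pointer [582.8 377.1 122.4] mark [559.1 403.2 117.2]
584 pointer [584.9 376.3 128.4] mark [561.2 402.1 122.1]
```

The pointer dropped 19 mm, as predicted, and is now about level with the mark. To confirm, I'll triangulate the pointer tip and mark from a second viewpoint.

```bash
cat > tri.py <<'E'
import pickle,sys,os,io,contextlib
with contextlib.redirect_stdout(io.StringIO()): from ptr import *
def feat(m,k=30):
    r,c=np.where(m); c0=c.min(); s=(c<c0+k); return (np.median(r[s]),c0)
tip=feat(rm,12); g=feat(gm,12)
d=[]
if os.path.exists('v.pkl') and sys.argv[1]!='new': d=pickle.load(open('v.pkl','rb'))
d.append((ray(cal,tip),ray(cal,g))); pickle.dump(d,open('v.pkl','wb'))
rr=np.where(rm)[0]; gr=np.where(gm)[0]; print(p,'tip',tip,'g',g,'red rows',rr.min(),rr.max(),'green rows',gr.min(),gr.max(),rs,gs)
if len(d)>1: print('tip',tri([q[0] for q in d]),'green end',tri([q[1] for q in d]))
E
python3 tri.py new
```

```text
[599.2 340.7 211.6] tip (np.float64(212.0), np.int64(199)) g (np.float64(232.0), np.int64(225)) red rows 208 215 green rows 230 235 [199 208  41   8 302] [225 230   7   6  41]
```

send_rows(steps=[[[-0.1,0,0,0],[-0.2,0,0,0],[-0.27,0,0,0],[-0.27,0,0,0],[-0.27,0,0,0],[-0.27,0,0,0],[-0.27,0,0,0]]])

```text
time: 33.38
ee_pos: [519.1, 336.1, 211.4]
tcp_rot: [3.14, 0.088, 0.0]
ft_force: [-0.5, -1.0, -0.1]
grip_width: 0.499
finger_force: 0.0
```

```bash
python3 tri.py add; python3 ptr.py | cut -c1-110 | sed -n 3,30p
```

```text
[519.1 336.1 211.2] tip (np.float64(114.5), np.int64(194)) g (np.float64(139.0), np.int64(172)) red rows 110 118 green rows 137 140 [194 110  44   9 352] [172 137  58   4 154]
tip [581.9 393.4 123.9] green end [576.  380.4 175.2]
100 wwwwwwwwwwwwwwwwwwwwwwwwwwwwwwww..........................................................
102 wwwwwwwwwwwwwwwwwwwwwwwwwwwwwwww..........................................................
104 wwwwwwwwwwwwwwwwwwwwwwwwwwwwwwww..........................................................
106 wwwwwwwwwwwwwwwwwwwwwwwwwwwwwwww..........................................................
108 wwwwwwwwwwwwwwwwwwwwwwwwwwwwwwww........................................................--
110 wwwwwwwwwwwwwwwwwwwwwwwwwwwwwwww...........................................R..RRR.wwwww.-.
112 wwwwwwwwwwwwwwwwwwwwwwwwwwwwwwww......RRRRRRRRRRRRRRRRRRRRRRRRRRRRRRRRRRRRRRRRRRR.wwwww.-.
114 wwwwwwwwwwwwwwwwwwwwwwwwwwwwwwww......RRRRRRRRRRRRRRRRRRRRRRRRRRRRRRRRRRRRRRRRRRRRwwwww.-.
116 wwwwwwwwwwwwwwwwwwwwwwwwwwwwwwwww.....RRRRRRRRRRRRRRRRRRRRRRRRRRRRRRRRRRRRRRRRRRRRwwwww.--
118 wwwwwwwwwww
[... 1051 characters left out ...]
GGGGGGGGGGGGGGGGGG.......GGGGGGGGGGG....GGGGGGG..................--------
142 wwwwwwwwww...............................---------------------..................----------
144 www.....................................-------------------...................------------
146 .............................................................................-------------
148 wwwwwwwwwwwwwwwwwwwwwwwwwwwwwwwwwwwwwwwwwwwwwwwwwwwwwwwwwwwwwwwwwwwww......---------------
150 wwwwwwwwwwwwwwwwwwwwwwwwwwwwwwwwwwwwwwwwwwwwwwwwwwwwwwwwwwwwwwwwwwwww.....................
152 wwwwwwwwwwwwwwwwwwwwwwwwwwwwwwwwwwwwwwwwwwwwwwwwwwwwwwwwwwwwwwwwwwwww.....................
580 pointer [579.3 401.1 -40.4] mark [557.4 399.1  63.8]
```

```bash
python3 - <<'E'
from h import *
import pickle
np.set_printoptions(precision=1,suppress=True)
cal=bot.get_calibration("wrist"); p,Rm,s=tool()
A=dict(cal); A['position']=np.array(cal['position'])+np.array([599.2,340.7,211.6])-p
for n,a,b in (("bottom",(235.5,179),(140.3,172)),("top",(230.5,184),(137.3,178)),("mid",(233,181.5),(138.8,175)),("tip",(211.8,199),(114.3,194))): print(n,tri([ray(A,a),ray(cal,b)]))
for b in bot.regions_of("wrist","tin")[:1]: print(b['confidence'],b['location'])
bot.grab_frame("side"); print([(b['location'],b['confidence']) for b in bot.boxes_of("side","tin")[:4]])
E
```

```text
bottom [561.3 409.6 127.9]
top [563.2 407.  120.8]
mid [562.2 408.3 124.4]
tip [581.9 393.5 123.5]
[([266.2, 342.7], 0.95), ([284.7, 234.4], 0.88), ([177.1, 269.7], 0.62)]
```

The pointer tip triangulates at z ≈ 123.5 mm and the middle of the mark at 124.4 mm (nominal 125). That is inside the ±5.5 mm band. The tin is on the platform and the hand is clear, so I'm handing in.

```bash
python3 -c "
from station import bot
print(bot.hand_in())"
```

```text
the job is handed in; nothing more can be done
None
```

Job handed in, result not reported back: the tin stands upright near the platform's centre, let go, and the pointer measured about 1 mm below the middle of the green mark (limit 5.5 mm); getting the tin upright on the counter took a second try.

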